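Roll-check ground rods on the surface plate and scrap the bent one

ROBOT

A 6-joint arm with a two-finger parallel gripper is mounted at the origin on a cart in front of the work surface, level with it; the furniture and walls round the work are solid. World frame = base frame: x ahead of the robot, y to its left, z up, the work surface at z = 0. Lengths are in m, angles in rad, forces in N, time in s.
With the tool pointing down it reaches from about 0.375 to 0.925 m from the base axis. Payload 5.7 kg.
Tool frame: the origin (TCP) lies midway between the tips of the shut fingers; the grasp point (between the pads) lies 19 mm behind it; z points along the fingers, y is the line along which they close (so a half turn about z gives the same grasp; the last joint's range is limited). The gripper opens to 85 mm and grips with 20 to 120 N. Pads are 22 mm wide; open, the fingers measure 114 mm over their backs; the gripper's body (76 mm by 85 mm) begins 54 mm behind the grasp point. The pads swing forward as they close: fully open they stand 13 mm farther back than shut.
Start: joints at [1.193, 0.359, 1.51, -0, 1.272, -0.115], TCP at [0.156, 0.579, 0.231] pointing down, gripper open.
Joint ranges: [-2.97, 2.97], [-1.01, 2.36], [0.21, 2.38], [-0.96, 4.11], [0.2, 2.71], [-2.98, 2.98]. Speed limits (rad/s): [2.39, 2.39, 3.14, 3.14, 3.14, 3.14].

INTERFACE

Orientations are given as a 3x3 rotation matrix whose columns are the frame's x, y, z axes.
In Python, from rig import ctrl, imaging, job gives the robot as it stands. The module is installed in compiled form; this text tells all that it offers.
- The arm moves only by the tool play_rows, never from a script. Its argument "steps" is a list of rows, each a list of 7 numbers: the shift along the tool's x, y, z in mm, then the turn, a rotation vector about the tool's x, y, z in rad, then the finger opening in mm, from 0 to 85.4. A call has 1 to 5 rows; each row shifts and turns the commanded pose from where the row before left it, along the tool's axes as they then stand; what a row does not reach is not made up. A row lasts 1/10 s, in which the tool goes at most 50 mm and 8.59 degrees, less where a joint would pass 70% of its speed; a pose out of reach is approached as far as the arm can. A call is refused whole if a number of a shift passes 50 or a number of a turn 0.15, either way. A call with a gripper value outside its range is refused whole. The fingers move at their own pace and stop on an object; "force" is the grip in N (left out, the last holds). Time passes only in rows, so rows that do not move let the fingers close. It gives the time, the measured TCP pose, the force, the opening and the grip force at its end, in the units of the state.
- ctrl.observe(): the state, without advancing time (a new reading comes with each control period).
- imaging.get_image(name): name is "side" or "top" or "wrist"; returns the picture (384x512x3 uint8, blue, green, red); there is no depth.
- imaging.camera_info(name): a dict with "camera_matrix" (3x3 intrinsics, pixels), "dist" ([k1, k2, p1, p2, k3] as OpenCV has them; the pictures are not rectified), "R" (3x3) and "t" (3): a world point X has camera coordinates R X + t. Camera axes: x right, y down, z forward; pixel columns grow to the right and rows downward; lengths in m; the calibration is good to about 2 mm. A picture is of the moment at which its call begins: read the wrist's pose just before it. camera_info takes no time and is no camera call; for the wrist camera it gives the pose at the moment of the call.
- job.finish_job(): hands the job in; it is judged then, once.
The state is a dict: "time": time; "q": joint angles; "qvel": joint speeds; "effort": joint torques, N m; "ee_pos": TCP position; "tcp_rot": TCP orientation; "wrist_force": force on the tool from outside, world axes, zero at the start; "torque": the same for the moment, N m; "finger_gap": finger opening in m; "finger_force": force on a finger pad.
Only numpy, scipy, OpenCV 4.12 (cv2) and the standard library are available. Lean on these libraries where they do the work, as an engineer would, in place of code of your own. Each camera call takes 0.05 s, during which the arm holds its last target. There are 200 camera calls.

TASK

One of the three steel rods on the surface plate is bent. Roll each rod in turn at least one full turn across the plate under a light fingertip pressure, feeling for wobble (a few newtons will do: never press it hard against the plate), and leave each where it has been rolled to. Put the rod that wobbles in the red bin, leave the two straight ones lying on the plate, and do not disturb the other things on the bench.

Things in the scene. Friction and masses are not known exactly. Their poses are not given: they have to be found in the camera images.
- rod_a: 8 mm ground steel rod, 80 mm long, 0.032 kg, one of three alike lying across the plate, about 90 mm apart along the plate's y; two are straight, one is bowed 2.5 mm at its middle, hard to see but plain in rolling. Origin midway between the end centres, 4 mm above the plate; its y is the rod's axis; at the start x points away from the robot, z up. Rolls very easily; one turn is 25 mm.
- rod_b: 8 mm ground steel rod, 80 mm long, 0.032 kg, one of three alike lying across the plate, about 90 mm apart along the plate's y; two are straight, one is bowed 2.5 mm at its middle, hard to see but plain in rolling. Origin midway between the end centres, 4 mm above the plate; its y is the rod's axis; at the start x points away from the robot, z up. Rolls very easily; one turn is 25 mm.
- rod_c: 8 mm ground steel rod, 80 mm long, 0.032 kg, one of three alike lying across the plate, about 90 mm apart along the plate's y; two are straight, one is bowed 2.5 mm at its middle, hard to see but plain in rolling. Origin midway between the end centres, 4 mm above the plate; its y is the rod's axis; at the start x points away from the robot, z up. Rolls very easily; one turn is 25 mm.
- plate: dark steel surface plate, fixed, 200 mm (x, away from the robot) by 300 mm (y, left), flat top 50 mm above its origin on the bench. A rod rolled on it goes half as far as the fingertip on top of it. Within each turn the middle of the bowed rod rises 2.5 mm (standing on its ends) and sinks back; a straight rod stays level. Contact is stiff: 1 mm too low is 10 to 20 N.
- reject_bin: small open red bin on the bench to the right of the plate, 120 mm (x) by 100 mm (y) outside, 50 mm high, walls 3 mm, floor 2 mm thick; it does not move. Origin under its centre, z up.
- caliper: slide caliper lying on the bench between plate and bin, 205 mm long, about 66 mm wide, 11 mm high; not part of the job. Origin under its centre.
- brush: small bench brush, 132 mm long, 14 mm wide, lying behind the plate; not part of the job. Origin under its centre.
- tape_roll: roll of white tape lying flat, 73 mm across, 31 mm high, behind and right of the plate; not part of the job. Origin under its centre.

How it is judged:
By the outcome, as a careful person would: the job done as asked, in the order asked, and still so for the second after the job is handed in, with the robot touching nothing.
It also fails if it takes over 72 s, if anything falls off the work surface, if the arm or the gripper's body presses on something with over 40 N, if the wrist force passes 120 N, or if a joint passes its speed limit or range.

## Working session

There is one attempt and no reset: what is moved stays moved. The work goes in short steps, Python scripts to look and compute and a tool call to move; the robot and the scene stay as the last step left them, time stands still between calls to the robot, and variables do not carry over. Pictures are saved under pics/ and viewed, at most 10 in all, crops included, and the job is handed in when it is done.

Besides the shell and the picture viewer there is one more tool, called after "Call:" by a JSON object that holds its "method" and its "body". play_rows: Moves the arm, as the interface text tells. Its arguments: {"type":"object","properties":{"steps":{"type":"array","items":{"type":"array","items":{"type":"number"}}},"force":{"type":"number"}},"required":["steps"]}

```bash
mkdir -p pics; cat > h.py <<'E'
from rig import ctrl, imaging, job
import numpy as np, cv2
def ray(cam,pts,z):
    K,d,R,t=[np.array(cam[k],float) for k in("camera_matrix","dist","R","t")]
    u=cv2.undistortPoints(np.array(pts,float).reshape(-1,1,2),K,d).reshape(-1,2)
    D=np.c_[u,np.ones(len(u))]@R; c=-R.T@t
    return c+D*((z-c[2])/D[:,2])[:,None]
def snap(n,f):
    c=imaging.camera_info(n); im=imaging.get_image(n); cv2.imwrite(f"pics/{f}.png",im); np.save(f"pics/{f}.npy",c,allow_pickle=True); return im,c
E
python3 - <<'E'
from h import *
np.set_printoptions(precision=4,suppress=True)
s=ctrl.observe(); print(s)
a,c=snap("top","top0"); b,d=snap("side","side0")
for x in(c,d): print(-np.array(x["R"]).T@x["t"], x["camera_matrix"][0])
E
```

```text
{'time': 0.0, 'q': array([ 1.1929,  0.3595,  1.5115, -0.    ,  1.2725, -0.1151]), 'qvel': array([-0.0003, -0.0001, -0.0014,  0.0006, -0.    ,  0.0011]), 'effort': array([ -0.0025, -52.7635, -27.8614,  -0.0004,   0.0134,   0.    ]), 'ee_pos': array([0.1556, 0.5788, 0.2304]), 'tcp_rot': array([[-0.9657,  0.2598, -0.0007],
       [ 0.2598,  0.9657, -0.0018],
       [ 0.0002, -0.0019, -1.    ]]), 'wrist_force': array([ 0.4079,  0.2755, -0.3058]), 'torque': array([0.0369, 0.0046, 0.0383]), 'finger_force': 0.0, 'finger_gap': 0.08512735156856148}
[ 0.4477 -0.0368  0.928 ] [400.3937   0.     254.9373]
[ 0.477  -1.0729  0.4539] [471.8603   0.     250.0188]
```

View pics/top0.png

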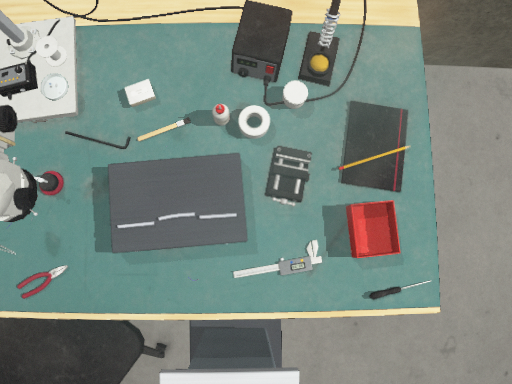

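View pics/side0.png

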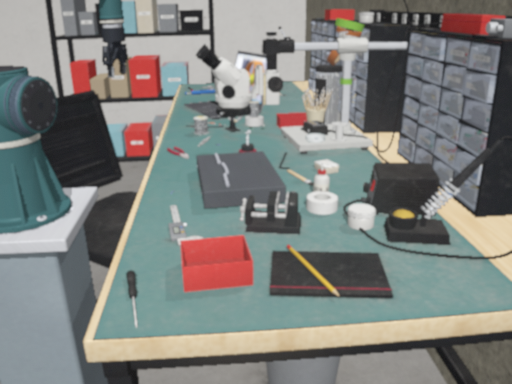

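The top view shows the plate with its centre near (178,202) and the three rods at about (136,224), (177,216) and (218,215). The bin is near (374,230), the caliper near (285,266), and a small fixture near (288,175). The middle rod may have a slight curve. Next I'll measure these.

```bash
python3 - <<'E'
from h import *
np.set_printoptions(precision=4,suppress=True)
im=cv2.imread("pics/top0.png"); c=np.load("pics/top0.npy",allow_pickle=True).item()
g=im.min(2); m=((g>110)*255).astype(np.uint8); r=np.zeros_like(m); r[205:240,112:242]=m[205:240,112:242]
n,l,st,ce=cv2.connectedComponentsWithStats(r)
for i in range(1,n):
    if st[i,4]<20: continue
    ys,xs=np.where(l==i); w=g[ys,xs].astype(float)
    P=ray(c,np.c_[xs,ys],0.054)[:,:2]; mu=np.average(P,axis=0,weights=w)
    u=np.linalg.svd(P-mu)[2][0]; u*=np.sign(u[1]); s=(P-mu)@u; o=(P-mu)@np.array([-u[1],u[0]])
    print(len(xs),"mid",mu+u*(s.max()+s.min())/2,"len",np.ptp(s),"yaw of y-axis",np.degrees(np.arctan2(-u[0],u[1])),"quad mm",np.polyfit(s,o,2)[0]*1600e-6*1e3, (s.min(),s.max()))
    
# plate corners: dark gray
hsv=cv2.cvtColor(im,cv2.COLOR_BGR2HSV)
for nm,mask,z in(("plate",(hsv[...,1]<70)&(hsv[...,2]<110),.05),("bin",((hsv[...,0]<8)|(hsv[...,0]>172))&(hsv[...,1]>150),.05)):
    mk=(mask*255).astype(np.uint8); 
    mk=cv2.morphologyEx(mk,cv2.MORPH_CLOSE,np.ones((5,5)))
    n,l,st,ce=cv2.connectedComponentsWithStats(mk)
    seed=l[190,150] if nm=="plate" else 1+np.argmax(st[1:,4])
    ys,xs=np.where(l==seed); q=cv2.minAreaRect(np.c_[xs,ys].astype(np.float32)); b=cv2.boxPoints(q)
    P=ray(c,b,z); print(nm,b.tolist(),P[:,:2].tolist(),P.mean(0))
cv2.imwrite("pics/crop.png",cv2.resize(im[145:300,90:410],None,fx=2.5,fy=2.5,interpolation=cv2.INTER_CUBIC))
E
```

```text
157 mid [0.5024 0.1092] len 0.0798483094497448 yaw of y-axis 7.400124454728549 quad mm 1.7846325631698268 (np.float64(-0.03946894238047603), np.float64(0.040379367069268764))
161 mid [0.5017 0.0185] len 0.08100079951642093 yaw of y-axis 3.2694888425666293 quad mm -0.11978954469714778 (np.float64(-0.04036848854679799), np.float64(0.04063231096962294))
147 mid [0.4833 0.1978] len 0.08204494758309396 yaw of y-axis 5.014575988823471 quad mm -0.6681338385815188 (np.float64(-0.039684980728005394), np.float64(0.04235996685508856))
plate [[88.01216888427734, 165.14183044433594], [239.35739135742188, 152.1693878173828], [247.02755737304688, 241.65480041503906], [95.68234252929688, 254.6272430419922]] [[0.616575942263317, 0.3105522000606089], [0.643216051318563, -0.02980430316348364], [0.444392733676954, -0.04529809108209416], [0.41777895348522265, 0.2860231530507029]] [0.5305 0.1304 0.05  ]
bin [[345.0973815917969, 205.71401977539062], [392.4888610839844, 199.25155639648438], [399.6937561035156, 252.08724975585938], [352.3022766113281, 258.5497131347656]] [[0.5209717348472102, -0.26427507164008524], [0.5344279957884184, -0.3740565218013374], [0.41587841401464415, -0.38512223183336974], [0.4041203153323622, -0.27647381531160115]] [ 0.4688 -0.325   0.05  ]
```

View pics/crop.png

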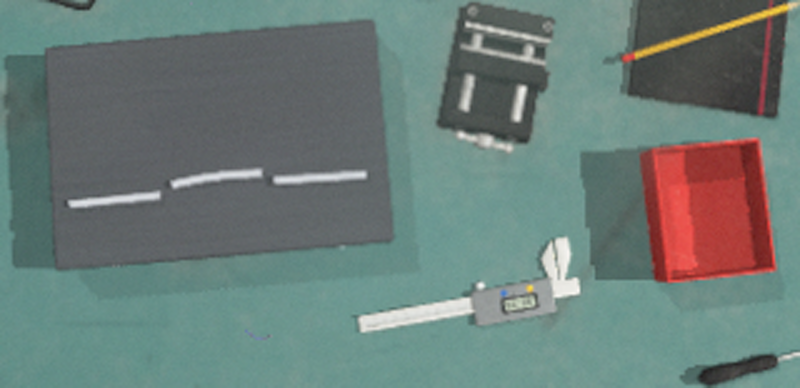

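The middle rod shows a visible bow, with its middle displaced away from the robot. I'll still roll all three, in the order left, right, middle. First I'll square the tool to about 5° yaw, shut the fingers and go over the left rod.

Call:
{"method": "play_rows", "body": {"steps": [[0,0,0,0,0,-0.117,0],[0,0,0,0,0,-0.117,0],[0,0,0,0,0,-0.117,0],[-16,-42,0,0,0,0,0],[-16,-42,0,0,0,0,0]], "force": 20}}

```text
time: 0.6
ee_pos: [0.1951, 0.498, 0.2306]
tcp_rot: [[-0.996, -0.09, -0.0], [-0.09, 0.996, -0.001], [0.0, -0.001, -1.0]]
wrist_force: [0.3, 0.4, -0.4]
finger_gap: 0.0127
finger_force: 0.0
```

Call:
{"method": "play_rows", "body": {"steps": [[-16,-42,0,0,0,0,0],[-16,-42,0,0,0,0,0],[-16,-42,0,0,0,0,0],[-16,-42,0,0,0,0,0],[-30,-25,0,0,0,0,0]]}}

```text
time: 1.1
ee_pos: [0.304, 0.3112, 0.2307]
tcp_rot: [[-0.996, -0.088, -0.003], [-0.088, 0.996, -0.002], [0.003, -0.002, -1.0]]
wrist_force: [0.6, 0.6, 0.1]
finger_gap: 0.0001
finger_force: 0.0
```

Call:
{"method": "play_rows", "body": {"steps": [[-37,-31,0,0,0,0,0],[-37,-31,0,0,0,0,0],[-37,-31,0,0,0,0,0],[-30,-25,0,0,0,0,0],[-17,-13,0,0,0,0,0]]}}

```text
time: 1.6
ee_pos: [0.4772, 0.1958, 0.2311]
tcp_rot: [[-0.996, -0.086, 0.001], [-0.086, 0.996, -0.001], [-0.001, -0.001, -1.0]]
wrist_force: [-0.7, -0.3, 0.0]
finger_gap: -0.0
finger_force: 0.0
```

Call:
{"method": "play_rows", "body": {"steps": [[0,0,40,0,0,0,0],[0,0,40,0,0,0,0],[0,0,30,0,0,0,0],[0,0,0,0,0,0,0],[0,0,0,0,0,0,0]]}}

```text
time: 2.1
ee_pos: [0.4744, 0.1979, 0.1213]
tcp_rot: [[-0.996, -0.088, -0.002], [-0.088, 0.996, -0.001], [0.002, -0.0, -1.0]]
wrist_force: [0.5, -0.1, -0.3]
finger_gap: 0.0001
finger_force: 0.0
```

```bash
python3 - <<'E'
from h import *
im,c=snap("wrist","w0")
print(-np.array(c["R"]).T@c["t"]); print(np.array(c["R"]).round(2))
E
```

```text
[0.39319716 0.19101414 0.26501619]
[[-0.09  1.   -0.  ]
 [ 0.94  0.08  0.32]
 [ 0.32  0.03 -0.95]]
```

View pics/w0.png

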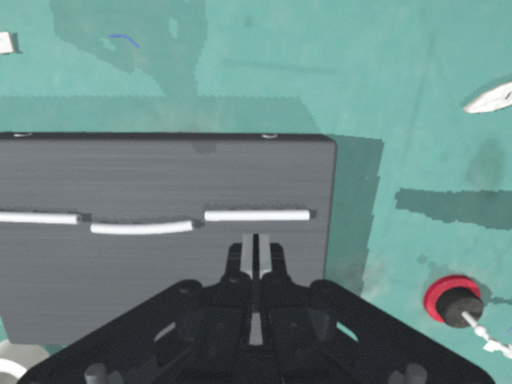

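The wrist view shows the left rod at (204–310, 216), just ahead of the shut fingertips at about (256,236). The middle rod at (90–193, 228) is bowed. I'll refine the rod positions from this view.

```bash
cat >> h.py <<'E'
def rods(im,c,z=0.054,thr=170,box=(200,245,0,330),minA=150):
    g=im.min(2); m=np.zeros(g.shape,np.uint8); a,b,e,f=box; m[a:b,e:f]=(g[a:b,e:f]>thr)
    n,l,st,_=cv2.connectedComponentsWithStats(m)
    for i in range(1,n):
        if st[i,4]<minA: continue
        ys,xs=np.where(l==i); P=ray(c,np.c_[xs,ys],z)[:,:2]; mu=P.mean(0)
        u=np.linalg.svd(P-mu)[2][0]; u*=np.sign(u[1]); s=(P-mu)@u; o=(P-mu)@np.array([u[1],-u[0]])
        p=np.polyfit(s,o,2)
        print(st[i].tolist(),"mid",(mu+u*(s.max()+s.min())/2).round(4),"len",np.ptp(s).round(4),"yaw",np.degrees(np.arctan2(-u[0],u[1])).round(2),"sag+x mm",(-p[0]*1.6).round(2), "width",np.ptp(o).round(4))
E
python3 - <<'E'
from h import *
rods(cv2.imread("pics/w0.png"),np.load("pics/w0.npy",allow_pickle=True).item())
E
```

```text
[205, 211, 105, 10, 987] mid [0.4847 0.2002] len 0.0814 yaw 5.54 sag+x mm -0.11 width 0.0079
[0, 213, 77, 11, 678] mid [0.5029 0.026 ] len 0.0631 yaw 3.38 sag+x mm -0.45 width 0.0078
[90, 221, 102, 13, 924] mid [0.5042 0.1089] len 0.0816 yaw 6.95 sag+x mm 2.12 width 0.0099
```

Call:
{"method": "play_rows", "body": {"steps": [[-2,1,30,0,0,0,0],[0,0,20,0,0,0,0],[0,0,9,0,0,0,0],[0,0,2,0,0,0,0],[0,0,0,0,0,0,0]]}}

```text
time: 2.65
ee_pos: [0.4775, 0.1994, 0.0613]
tcp_rot: [[-0.996, -0.088, 0.002], [-0.088, 0.996, 0.0], [-0.002, 0.0, -1.0]]
wrist_force: [-0.8, -0.7, -0.2]
finger_gap: -0.0001
finger_force: 0.0
```

Call:
{"method": "play_rows", "body": {"steps": [[0,0,0.7,0,0,0,0],[0,0,0,0,0,0,0]]}}

```text
time: 2.85
ee_pos: [0.4773, 0.1993, 0.0605]
tcp_rot: [[-0.996, -0.088, 0.002], [-0.088, 0.996, 0.0], [-0.002, 0.0, -1.0]]
wrist_force: [0.2, -0.2, 0.5]
finger_gap: -0.0001
finger_force: 0.0
```

Call:
{"method": "play_rows", "body": {"steps": [[0,0,0.4,0,0,0,0],[0,0,0,0,0,0,0]]}}

```text
time: 3.05
ee_pos: [0.4768, 0.1992, 0.0595]
tcp_rot: [[-0.996, -0.088, 0.001], [-0.088, 0.996, 0.0], [-0.001, -0.0, -1.0]]
wrist_force: [0.4, 0.5, 0.4]
finger_gap: -0.0002
finger_force: 0.0
```

Call:
{"method": "play_rows", "body": {"steps": [[0,0,0.4,0,0,0,0],[0,0,0,0,0,0,0]]}}

```text
time: 3.25
ee_pos: [0.4766, 0.1991, 0.0588]
tcp_rot: [[-0.996, -0.088, -0.0], [-0.088, 0.996, -0.0], [0.0, -0.0, -1.0]]
wrist_force: [0.8, -0.4, 0.2]
finger_gap: -0.0001
finger_force: 0.0
```

Call:
{"method": "play_rows", "body": {"steps": [[0,0,0.3,0,0,0,0],[0,0,0,0,0,0,0]]}}

```text
time: 3.45
ee_pos: [0.4765, 0.1991, 0.0584]
tcp_rot: [[-0.996, -0.088, -0.0], [-0.088, 0.996, -0.0], [0.0, -0.0, -1.0]]
wrist_force: [0.9, -0.1, 0.3]
finger_gap: 0.0001
finger_force: 0.0
```

Call:
{"method": "play_rows", "body": {"steps": [[0,0,0.3,0,0,0,0],[0,0,0,0,0,0,0]]}}

```text
time: 3.65
ee_pos: [0.4766, 0.1991, 0.0581]
tcp_rot: [[-0.996, -0.088, -0.0], [-0.088, 0.996, -0.0], [0.0, -0.0, -1.0]]
wrist_force: [-0.0, -0.4, 0.3]
finger_gap: -0.0002
finger_force: 0.0
```

Call:
{"method": "play_rows", "body": {"steps": [[0,0,0.2,0,0,0,0],[0,0,0,0,0,0,0]]}}

```text
time: 3.85
ee_pos: [0.4767, 0.1991, 0.058]
tcp_rot: [[-0.996, -0.088, 0.0], [-0.088, 0.996, -0.0], [-0.0, -0.0, -1.0]]
wrist_force: [0.2, 0.3, 1.7]
finger_gap: 0.0001
finger_force: 0.3
```

Call:
{"method": "play_rows", "body": {"steps": [[0,0,0.2,0,0,0,0],[0,0,0,0,0,0,0]]}}

```text
time: 4.05
ee_pos: [0.4768, 0.1991, 0.058]
tcp_rot: [[-0.996, -0.088, 0.0], [-0.088, 0.996, -0.0], [-0.0, -0.0, -1.0]]
wrist_force: [-0.1, -0.9, 1.6]
finger_gap: -0.0001
finger_force: 1.2
```

Call:
{"method": "play_rows", "body": {"steps": [[0,0,0.1,0,0,0,0],[-1,0,0,0,0,0,0],[-2,0,0,0,0,0,0]]}}

```text
time: 4.35
ee_pos: [0.4797, 0.1994, 0.0579]
tcp_rot: [[-0.996, -0.088, 0.0], [-0.088, 0.996, -0.0], [-0.0, -0.0, -1.0]]
wrist_force: [-1.0, -0.3, 4.0]
finger_gap: -0.0
finger_force: 2.3
```

Call:
{"method": "play_rows", "body": {"steps": [[-2,0,0,0,0,0,0],[-2,0,0,0,0,0,0]]}}

```text
time: 4.55
ee_pos: [0.484, 0.1998, 0.0579]
tcp_rot: [[-0.996, -0.088, 0.0], [-0.088, 0.996, 0.0], [-0.0, 0.0, -1.0]]
wrist_force: [-1.2, 0.5, 5.5]
finger_gap: 0.0003
finger_force: 2.7
```

Call:
{"method": "play_rows", "body": {"steps": [[-2,0,-0.1,0,0,0,0],[-2,0,0,0,0,0,0]]}}

```text
time: 4.75
ee_pos: [0.4879, 0.2002, 0.0579]
tcp_rot: [[-0.996, -0.088, 0.0], [-0.088, 0.996, 0.0], [-0.0, 0.0, -1.0]]
wrist_force: [0.4, -0.5, 5.9]
finger_gap: 0.0
finger_force: 2.6
```

Call:
{"method": "play_rows", "body": {"steps": [[-2,0,0,0,0,0,0],[-2,0,0,0,0,0,0]]}}

```text
time: 4.95
ee_pos: [0.4919, 0.2006, 0.0579]
tcp_rot: [[-0.996, -0.088, 0.0], [-0.088, 0.996, 0.0], [-0.0, 0.0, -1.0]]
wrist_force: [0.1, -0.3, 5.2]
finger_gap: -0.0
finger_force: 2.6
```

Call:
{"method": "play_rows", "body": {"steps": [[-2,0,0,0,0,0,0],[-2,0,0,0,0,0,0]]}}

```text
time: 5.15
ee_pos: [0.4958, 0.201, 0.0579]
tcp_rot: [[-0.996, -0.088, 0.0], [-0.088, 0.996, 0.0], [-0.0, 0.0, -1.0]]
wrist_force: [-1.7, -0.0, 5.2]
finger_gap: 0.0001
finger_force: 2.6
```

Call:
{"method": "play_rows", "body": {"steps": [[-2,0,-0.05,0,0,0,0],[-2,0,0,0,0,0,0],[-2,0,0,0,0,0,0]]}}

```text
time: 5.45
ee_pos: [0.5017, 0.2015, 0.0579]
tcp_rot: [[-0.996, -0.088, 0.0], [-0.088, 0.996, 0.0], [-0.0, 0.0, -1.0]]
wrist_force: [-1.3, 1.0, 4.8]
finger_gap: -0.0002
finger_force: 2.5
```

Call:
{"method": "play_rows", "body": {"steps": [[-2,0,0,0,0,0,0],[-2,0,0,0,0,0,0],[-1,0,0,0,0,0,0],[0,0,0,0,0,0,0]]}}

```text
time: 5.85
ee_pos: [0.507, 0.202, 0.0579]
tcp_rot: [[-0.996, -0.088, 0.001], [-0.088, 0.996, 0.0], [-0.001, 0.0, -1.0]]
wrist_force: [-0.4, 1.9, 3.7]
finger_gap: -0.0001
finger_force: 1.9
```

Call:
{"method": "play_rows", "body": {"steps": [[0,0,0,0,0,0,0],[0,0,-2,0,0,0,0],[0,0,-6,0,0,0,0],[0,0,-5,0,0,0,0],[0,0,0,0,0,0,0]]}}

```text
time: 6.35
ee_pos: [0.5069, 0.2018, 0.0716]
tcp_rot: [[-0.996, -0.088, 0.001], [-0.088, 0.996, 0.0], [-0.001, -0.0, -1.0]]
wrist_force: [-0.6, 0.1, 0.7]
finger_gap: -0.0002
finger_force: 0.0
```

```bash
python3 - <<'E'
from h import *
im,c=snap("wrist","w1"); print(ctrl.observe()["ee_pos"])
rods(im,c,box=(180,260,0,340))
im,c=snap("top","top1"); rods(im,c,thr=110,box=(195,240,112,242),minA=40)
E
```

```text
[0.50673737 0.20177502 0.07132261]
[0, 197, 17, 13, 208] mid [0.5014 0.0518] len 0.0127 yaw 21.63 sag+x mm 3.04 width 0.0097
[34, 205, 136, 19, 1707] mid [0.5042 0.1084] len 0.0828 yaw 6.96 sag+x mm 2.32 width 0.0106
[187, 215, 137, 14, 1688] mid [0.4997 0.2011] len 0.0821 yaw 5.98 sag+x mm -0.13 width 0.0082
[112, 195, 14, 32, 89] mid [0.5118 0.23  ] len 0.0716 yaw 74.63 sag+x mm -17.52 width 0.0187
[137, 203, 15, 11, 73] mid [0.5203 0.1798] len 0.0309 yaw 1.26 sag+x mm -13.79 width 0.022
[158, 212, 37, 9, 162] mid [0.5023 0.1092] len 0.0798 yaw 7.17 sag+x mm 2.22 width 0.0111
[199, 213, 38, 6, 162] mid [0.5017 0.0185] len 0.081 yaw 3.2 sag+x mm -0.13 width 0.0094
[131, 214, 23, 7, 74] mid [0.4985 0.1835] len 0.0493 yaw 8.28 sag+x mm -2.19 width 0.009
```

View pics/w1.png

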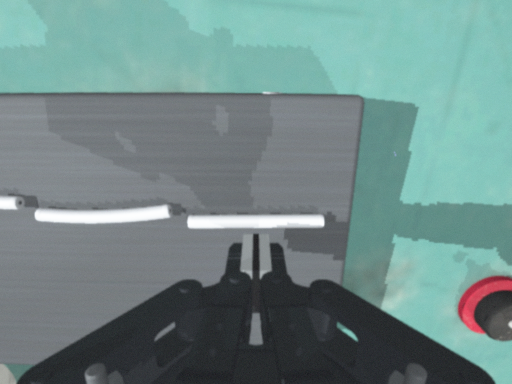

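The wrist view shows the left rod at (187–324, 221). It has rolled 15.0 mm without slip and felt level. Now the second stroke.

Call:
{"method": "play_rows", "body": {"steps": [[8,0,0,0,0,0,0],[7,0,6,0,0,0,0],[0,0,5,0,0,0,0],[0,0,1,0,0,0,0],[0,0,0,0,0,0,0]]}}

```text
time: 6.95
ee_pos: [0.4914, 0.2004, 0.0584]
tcp_rot: [[-0.996, -0.088, -0.001], [-0.088, 0.996, -0.0], [0.001, -0.0, -1.0]]
wrist_force: [0.1, 1.0, 1.2]
finger_gap: -0.0
finger_force: 0.0
```

Call:
{"method": "play_rows", "body": {"steps": [[0,0,0.5,0,0,0,0],[0,0,0.2,0,0,0,0],[0,0,0,0,0,0,0]]}}

```text
time: 7.25
ee_pos: [0.4918, 0.2005, 0.0582]
tcp_rot: [[-0.996, -0.088, 0.0], [-0.088, 0.996, 0.0], [-0.0, -0.0, -1.0]]
wrist_force: [0.1, -0.8, -0.0]
finger_gap: -0.0
finger_force: 0.0
```

Call:
{"method": "play_rows", "body": {"steps": [[0,0,0.1,0,0,0,0],[0,0,0,0,0,0,0]]}}

```text
time: 7.45
ee_pos: [0.4916, 0.2005, 0.0581]
tcp_rot: [[-0.996, -0.088, 0.0], [-0.088, 0.996, -0.0], [-0.0, -0.0, -1.0]]
wrist_force: [0.6, 0.5, 0.2]
finger_gap: -0.0001
finger_force: 0.0
```

Call:
{"method": "play_rows", "body": {"steps": [[0,0,0.2,0,0,0,0],[0,0,0.1,0,0,0,0]]}}

```text
time: 7.65
ee_pos: [0.4918, 0.2005, 0.058]
tcp_rot: [[-0.996, -0.088, 0.0], [-0.088, 0.996, -0.0], [-0.0, -0.0, -1.0]]
wrist_force: [-0.4, -0.3, 3.3]
finger_gap: 0.0004
finger_force: 1.4
```

Call:
{"method": "play_rows", "body": {"steps": [[0,0,0.05,0,0,0,0],[-1,0,0,0,0,0,0],[-2,0,0,0,0,0,0]]}}

```text
time: 7.95
ee_pos: [0.4947, 0.2008, 0.0579]
tcp_rot: [[-0.996, -0.088, 0.0], [-0.088, 0.996, -0.0], [-0.0, -0.0, -1.0]]
wrist_force: [-0.1, 0.5, 3.6]
finger_gap: -0.0001
finger_force: 2.0
```

Call:
{"method": "play_rows", "body": {"steps": [[-2,0,0,0,0,0,0],[-2,0,0,0,0,0,0]]}}

```text
time: 8.15
ee_pos: [0.499, 0.2012, 0.0579]
tcp_rot: [[-0.996, -0.088, 0.001], [-0.088, 0.996, 0.0], [-0.001, 0.0, -1.0]]
wrist_force: [-0.9, 0.3, 5.2]
finger_gap: -0.0001
finger_force: 2.6
```

Call:
{"method": "play_rows", "body": {"steps": [[-2,0,-0.1,0,0,0,0],[-2,0,0,0,0,0,0],[-2,0,0,0,0,0,0]]}}

```text
time: 8.45
ee_pos: [0.5048, 0.2017, 0.0579]
tcp_rot: [[-0.996, -0.088, 0.0], [-0.088, 0.996, 0.0], [-0.0, 0.0, -1.0]]
wrist_force: [-0.7, 0.2, 4.8]
finger_gap: 0.0002
finger_force: 2.6
```

Call:
{"method": "play_rows", "body": {"steps": [[-2,0,0,0,0,0,0],[-2,0,0,0,0,0,0],[-2,0,0,0,0,0,0]]}}

```text
time: 8.75
ee_pos: [0.5108, 0.2023, 0.0579]
tcp_rot: [[-0.996, -0.088, 0.0], [-0.088, 0.996, 0.0], [-0.0, 0.0, -1.0]]
wrist_force: [-0.6, 1.0, 5.2]
finger_gap: 0.0001
finger_force: 2.6
```

Call:
{"method": "play_rows", "body": {"steps": [[-2,0,0,0,0,0,0],[-2,0,0,0,0,0,0],[-2,0,0,0,0,0,0]]}}

```text
time: 9.05
ee_pos: [0.5167, 0.2028, 0.0579]
tcp_rot: [[-0.996, -0.088, 0.0], [-0.088, 0.996, 0.0], [-0.0, 0.0, -1.0]]
wrist_force: [-0.4, 0.7, 4.9]
finger_gap: 0.0002
finger_force: 2.6
```

Call:
{"method": "play_rows", "body": {"steps": [[-2,0,0,0,0,0,0],[-2,0,0,0,0,0,0],[-1,0,0,0,0,0,0],[0,0,0,0,0,0,0]]}}

```text
time: 9.45
ee_pos: [0.522, 0.2033, 0.0579]
tcp_rot: [[-0.996, -0.088, 0.001], [-0.088, 0.996, 0.0], [-0.001, 0.0, -1.0]]
wrist_force: [-0.2, 1.6, 4.8]
finger_gap: -0.0003
finger_force: 2.4
```

Call:
{"method": "play_rows", "body": {"steps": [[0,0,-2,0,0,0,0],[0,0,-8,0,0,0,0],[0,0,-20,0,0,0,0],[0,0,-20,0,0,0,0],[0,0,0,0,0,0,0]]}}

```text
time: 9.95
ee_pos: [0.5231, 0.2035, 0.1104]
tcp_rot: [[-0.996, -0.088, 0.004], [-0.088, 0.996, 0.001], [-0.004, 0.0, -1.0]]
wrist_force: [0.2, -0.3, -0.0]
finger_gap: 0.0001
finger_force: 0.0
```

```bash
python3 - <<'E'
from h import *
im,c=snap("wrist","w2"); print(ctrl.observe()["ee_pos"])
rods(im,c,box=(180,260,0,340))
E
```

```text
[0.52228031 0.20324148 0.10906175]
[199, 192, 113, 12, 1180] mid [0.5153 0.2027] len 0.0815 yaw 5.52 sag+x mm -0.02 width 0.0082
```

Call:
{"method": "play_rows", "body": {"steps": [[8,-34,0,0,0,0,0],[10,-42,0,0,0,0,0],[10,-42,0,0,0,0,0],[10,-42,0,0,0,0,0],[5,-22,0,0,0,0.03,0]]}}

```text
time: 10.5
ee_pos: [0.4928, 0.0155, 0.1069]
tcp_rot: [[-0.998, -0.056, -0.003], [-0.056, 0.998, -0.001], [0.003, -0.0, -1.0]]
wrist_force: [0.1, -0.8, -0.3]
finger_gap: 0.0002
finger_force: 0.0
```

Call:
{"method": "play_rows", "body": {"steps": [[0,0,0,0,0,0,0],[0,0,20,0,0,0,0],[0,0,10,0,0,0,0],[0,0,0,0,0,0,0],[0,0,0,0,0,0,0]]}}

```text
time: 11.0
ee_pos: [0.4942, 0.0187, 0.0775]
tcp_rot: [[-0.998, -0.059, -0.001], [-0.059, 0.998, 0.0], [0.001, 0.0, -1.0]]
wrist_force: [0.3, 0.7, -0.3]
finger_gap: 0.0003
finger_force: 0.0
```

```bash
python3 - <<'E'
from h import *
im,c=snap("wrist","w3"); s=ctrl.observe(); print(s["ee_pos"],s["wrist_force"])
rods(im,c,box=(170,260,0,511))
E
```

```text
[0.49468774 0.01862703 0.07786775] [ 0.53100314 -0.01704535 -0.07152804]
[192, 235, 52, 12, 554] mid [ 0.5043 -0.0047] len 0.0327 yaw 5.79 sag+x mm 4.82 width 0.0087
[268, 235, 53, 11, 420] mid [0.5019 0.0442] len 0.0336 yaw -0.13 sag+x mm 6.82 width 0.0071
[337, 241, 125, 16, 965] mid [0.5047 0.1133] len 0.0814 yaw 6.72 sag+x mm 2.53 width 0.0085
```

Call:
{"method": "play_rows", "body": {"steps": [[-1,0,8,0,0,0,0],[0,0,8,0,0,0,0],[0,0,2,0,0,0,0],[0,0,0.5,0,0,0,0],[0,0,0,0,0,0,0]]}}

```text
time: 11.55
ee_pos: [0.4955, 0.0181, 0.0592]
tcp_rot: [[-0.998, -0.058, -0.0], [-0.058, 0.998, -0.0], [0.0, -0.0, -1.0]]
wrist_force: [0.6, -1.2, -0.2]
finger_gap: -0.0002
finger_force: 0.0
```

Call:
{"method": "play_rows", "body": {"steps": [[0,0,0.4,0,0,0,0],[0,0,0,0,0,0,0]]}}

```text
time: 11.75
ee_pos: [0.4958, 0.018, 0.0591]
tcp_rot: [[-0.998, -0.058, 0.0], [-0.058, 0.998, -0.0], [-0.0, -0.0, -1.0]]
wrist_force: [-0.5, -0.2, 0.1]
finger_gap: 0.0003
finger_force: 0.0
```

Call:
{"method": "play_rows", "body": {"steps": [[0,0,0.2,0,0,0,0],[0,0,0,0,0,0,0]]}}

```text
time: 11.95
ee_pos: [0.4957, 0.018, 0.0588]
tcp_rot: [[-0.998, -0.058, 0.0], [-0.058, 0.998, -0.0], [-0.0, -0.0, -1.0]]
wrist_force: [-0.4, 0.6, -0.6]
finger_gap: 0.0
finger_force: 0.0
```

Call:
{"method": "play_rows", "body": {"steps": [[0,0,0.2,0,0,0,0],[0,0,0,0,0,0,0]]}}

```text
time: 12.15
ee_pos: [0.4956, 0.018, 0.0585]
tcp_rot: [[-0.998, -0.058, 0.0], [-0.058, 0.998, -0.0], [-0.0, -0.0, -1.0]]
wrist_force: [-0.4, 0.8, 0.1]
finger_gap: 0.0
finger_force: 0.0
```

Call:
{"method": "play_rows", "body": {"steps": [[0,0,0.4,0,0,0,0],[0,0,0,0,0,0,0]]}}

```text
time: 12.35
ee_pos: [0.4956, 0.0181, 0.0581]
tcp_rot: [[-0.998, -0.058, -0.0], [-0.058, 0.998, -0.0], [0.0, -0.0, -1.0]]
wrist_force: [-0.5, -0.1, -0.1]
finger_gap: -0.0005
finger_force: 0.0
```

Call:
{"method": "play_rows", "body": {"steps": [[0,0,0.2,0,0,0,0],[0,0,0,0,0,0,0]]}}

```text
time: 12.55
ee_pos: [0.4958, 0.0181, 0.058]
tcp_rot: [[-0.998, -0.058, 0.0], [-0.058, 0.998, -0.0], [-0.0, -0.0, -1.0]]
wrist_force: [-0.6, 0.1, 0.6]
finger_gap: -0.0001
finger_force: 0.7
```

Call:
{"method": "play_rows", "body": {"steps": [[0,0,0.1,0,0,0,0],[0,0,0,0,0,0,0]]}}

```text
time: 12.75
ee_pos: [0.4957, 0.0181, 0.0579]
tcp_rot: [[-0.998, -0.058, 0.0], [-0.058, 0.998, -0.0], [-0.0, -0.0, -1.0]]
wrist_force: [0.6, -0.2, 2.1]
finger_gap: 0.0002
finger_force: 1.3
```

Call:
{"method": "play_rows", "body": {"steps": [[-1,0,0.1,0,0,0,0],[-2,0,0,0,0,0,0],[-2,0,0,0,0,0,0]]}}

```text
time: 13.05
ee_pos: [0.501, 0.0183, 0.0579]
tcp_rot: [[-0.998, -0.058, 0.0], [-0.058, 0.998, -0.0], [-0.0, -0.0, -1.0]]
wrist_force: [0.4, -1.0, 4.6]
finger_gap: 0.0
finger_force: 2.3
```

Call:
{"method": "play_rows", "body": {"steps": [[-2,0,0,0,0,0,0],[-2,0,0,0,0,0,0]]}}

```text
time: 13.25
ee_pos: [0.5051, 0.0186, 0.0579]
tcp_rot: [[-0.998, -0.058, 0.0], [-0.058, 0.998, -0.0], [-0.0, -0.0, -1.0]]
wrist_force: [-1.0, 1.3, 5.5]
finger_gap: 0.0004
finger_force: 2.7
```

Call:
{"method": "play_rows", "body": {"steps": [[-2,0,0,0,0,0,0],[-2,0,0,0,0,0,0]]}}

```text
time: 13.45
ee_pos: [0.509, 0.0188, 0.0579]
tcp_rot: [[-0.998, -0.058, 0.0], [-0.058, 0.998, -0.0], [-0.0, -0.0, -1.0]]
wrist_force: [-1.4, 0.4, 5.5]
finger_gap: -0.0002
finger_force: 2.7
```

Call:
{"method": "play_rows", "body": {"steps": [[-2,0,-0.1,0,0,0,0],[-2,0,0,0,0,0,0],[-2,0,0,0,0,0,0],[-2,0,0,0,0,0,0]]}}

```text
time: 13.85
ee_pos: [0.5169, 0.0193, 0.0579]
tcp_rot: [[-0.998, -0.058, 0.0], [-0.058, 0.998, -0.0], [-0.0, -0.0, -1.0]]
wrist_force: [-0.7, 0.3, 4.6]
finger_gap: -0.0005
finger_force: 2.6
```

Call:
{"method": "play_rows", "body": {"steps": [[-2,0,0,0,0,0,0],[-2,0,0,0,0,0,0],[-2,0,0,0,0,0,0],[-2,0,0,0,0,0,0],[-1,0,0,0,0,0,0]]}}

```text
time: 14.35
ee_pos: [0.526, 0.0198, 0.0577]
tcp_rot: [[-0.998, -0.058, 0.0], [-0.058, 0.998, -0.0], [-0.0, -0.0, -1.0]]
wrist_force: [1.0, -0.8, 2.6]
finger_gap: -0.0
finger_force: 1.4
```

Call:
{"method": "play_rows", "body": {"steps": [[0,0,0,0,0,0,0],[0,0,-2,0,0,0,0],[0,0,-6,0,0,0,0],[0,0,0,0,0,0,0]]}}

```text
time: 14.75
ee_pos: [0.5257, 0.0198, 0.0663]
tcp_rot: [[-0.998, -0.058, 0.0], [-0.058, 0.998, -0.0], [-0.0, -0.0, -1.0]]
wrist_force: [0.6, -0.1, -0.2]
finger_gap: -0.0002
finger_force: 0.0
```

Call:
{"method": "play_rows", "body": {"steps": [[8,0,0,0,0,0,0],[7,0,4,0,0,0,0],[0,0,3,0,0,0,0],[0,0,0.5,0,0,0,0],[0,0,0,0,0,0,0]]}}

```text
time: 15.25
ee_pos: [0.5106, 0.019, 0.0581]
tcp_rot: [[-0.998, -0.058, -0.0], [-0.058, 0.998, -0.0], [0.0, -0.0, -1.0]]
wrist_force: [0.7, 0.4, -1.7]
finger_gap: 0.0001
finger_force: 0.0
```

Call:
{"method": "play_rows", "body": {"steps": [[0,0,0.4,0,0,0,0],[0,0,0,0,0,0,0]]}}

```text
time: 15.45
ee_pos: [0.511, 0.0189, 0.058]
tcp_rot: [[-0.998, -0.058, 0.001], [-0.058, 0.998, -0.0], [-0.001, -0.0, -1.0]]
wrist_force: [-0.0, 1.1, 1.7]
finger_gap: -0.0004
finger_force: 0.6
```

Call:
{"method": "play_rows", "body": {"steps": [[0,0,0.1,0,0,0,0],[-1,0,0,0,0,0,0],[-2,0,0,0,0,0,0]]}}

```text
time: 15.75
ee_pos: [0.5137, 0.0191, 0.058]
tcp_rot: [[-0.998, -0.058, 0.0], [-0.058, 0.998, -0.0], [-0.0, -0.0, -1.0]]
wrist_force: [0.5, -0.4, 3.0]
finger_gap: 0.0
finger_force: 1.4
```

Call:
{"method": "play_rows", "body": {"steps": [[-2,0,0,0,0,0,0],[-2,0,0,0,0,0,0]]}}

```text
time: 15.95
ee_pos: [0.5179, 0.0193, 0.0579]
tcp_rot: [[-0.998, -0.058, 0.0], [-0.058, 0.998, -0.0], [-0.0, -0.0, -1.0]]
wrist_force: [-1.0, 0.6, 4.2]
finger_gap: 0.0006
finger_force: 1.8
```

Call:
{"method": "play_rows", "body": {"steps": [[-2,0,0,0,0,0,0],[-2,0,0,0,0,0,0]]}}

```text
time: 16.15
ee_pos: [0.5219, 0.0195, 0.0579]
tcp_rot: [[-0.998, -0.058, 0.0], [-0.058, 0.998, -0.0], [-0.0, -0.0, -1.0]]
wrist_force: [-0.4, -0.3, 4.2]
finger_gap: -0.0
finger_force: 2.1
```

Call:
{"method": "play_rows", "body": {"steps": [[-2,0,0,0,0,0,0],[-2,0,0,0,0,0,0],[-2,0,0,0,0,0,0],[-2,0,0,0,0,0,0]]}}

```text
time: 16.55
ee_pos: [0.5298, 0.02, 0.0579]
tcp_rot: [[-0.998, -0.058, 0.0], [-0.058, 0.998, -0.0], [-0.0, -0.0, -1.0]]
wrist_force: [-0.4, -0.8, 5.1]
finger_gap: 0.0002
finger_force: 2.5
```

Call:
{"method": "play_rows", "body": {"steps": [[-2,0,0,0,0,0,0],[-2,0,0,0,0,0,0],[-2,0,0,0,0,0,0],[-2,0,0,0,0,0,0],[-1,0,0,0,0,0,0]]}}

```text
time: 17.05
ee_pos: [0.5389, 0.0205, 0.0579]
tcp_rot: [[-0.998, -0.058, 0.0], [-0.058, 0.998, -0.0], [-0.0, -0.0, -1.0]]
wrist_force: [-0.2, -0.5, 5.5]
finger_gap: -0.0001
finger_force: 2.6
```

Call:
{"method": "play_rows", "body": {"steps": [[0,0,0,0,0,0,0],[0,0,-2,0,0,0,0],[0,0,-8,0,0,0,0],[0,0,-20,0,0,0,0],[0,0,-20,0,0,0,0]]}}

```text
time: 17.55
ee_pos: [0.5377, 0.0207, 0.1081]
tcp_rot: [[-0.998, -0.058, -0.002], [-0.058, 0.998, 0.0], [0.002, 0.0, -1.0]]
wrist_force: [1.0, 0.4, -1.0]
finger_gap: 0.0002
finger_force: 0.0
```

```bash
python3 - <<'E'
from h import *
im,c=snap("wrist","w4"); s=ctrl.observe(); print(s["ee_pos"])
rods(im,c,box=(150,240,0,511))
E
```

```text
[0.53993462 0.02059314 0.11136318]
[329, 160, 119, 19, 1323] mid [0.5033 0.1122] len 0.0833 yaw 7.05 sag+x mm 2.38 width 0.0104
[42, 162, 71, 43, 1128] mid [ 0.5241 -0.1069] len 0.0486 yaw 7.73 sag+x mm 22.19 width 0.0306
[451, 189, 60, 13, 626] mid [0.517  0.1844] len 0.0458 yaw 4.75 sag+x mm 0.38 width 0.0086
[200, 198, 115, 12, 1146] mid [0.533  0.0219] len 0.0824 yaw 3.22 sag+x mm 0.04 width 0.0085
[22, 215, 19, 25, 292] mid [ 0.563  -0.1466] len 0.0211 yaw 79.57 sag+x mm 12.33 width 0.0136
```

Call:
{"method": "play_rows", "body": {"steps": [[0,0,0,0,0,-0.064,0],[10,30,0,0,0,0,0],[11,33,0,0,0,0,0],[10,30,0,0,0,0,0],[0,0,0,0,0,0,0]]}}

```text
time: 18.1
ee_pos: [0.4935, 0.1117, 0.1076]
tcp_rot: [[-0.992, -0.124, -0.003], [-0.124, 0.992, 0.001], [0.003, 0.001, -1.0]]
wrist_force: [1.6, -0.2, 0.3]
finger_gap: -0.0001
finger_force: 0.0
```

Call:
{"method": "play_rows", "body": {"steps": [[0,0,15,0,0,0,0],[0,0,15,0,0,0,0],[0,0,0,0,0,0,0],[0,0,0,0,0,0,0]]}}

```text
time: 18.5
ee_pos: [0.4964, 0.1087, 0.0778]
tcp_rot: [[-0.993, -0.122, -0.001], [-0.122, 0.993, -0.0], [0.001, -0.0, -1.0]]
wrist_force: [-0.8, 0.3, 0.1]
finger_gap: -0.0001
finger_force: 0.0
```

```bash
python3 - <<'E'
from h import *
im,c=snap("wrist","w5"); s=ctrl.observe(); print(s["ee_pos"],s["tcp_rot"][:2,1])
rods(im,c,box=(200,270,0,511))
E
```

```text
[0.49682905 0.10879891 0.07820105] [-0.1215525   0.99258499]
[192, 231, 52, 15, 566] mid [0.5067 0.0859] len 0.0326 yaw 4.74 sag+x mm 6.24 width 0.0093
[268, 233, 54, 13, 498] mid [0.501  0.1347] len 0.0339 yaw 7.96 sag+x mm 8.38 width 0.0082
[54, 254, 124, 16, 1303] mid [0.5336 0.0198] len 0.0826 yaw 4.22 sag+x mm 0.41 width 0.0093
[332, 262, 122, 8, 479] mid [0.5145 0.2036] len 0.0826 yaw 5.62 sag+x mm 0.3 width 0.0054
```

View pics/w5.png

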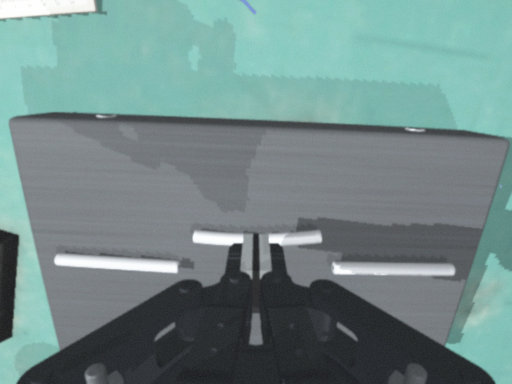

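The wrist view has the middle rod centred under the fingertip at (192–322, 237), with both straight rods clear of it at (117,264) and (393,269). I'll press lightly and roll.

Call:
{"method": "play_rows", "body": {"steps": [[0,0,8,0,0,0,0],[0,0,8,0,0,0,0],[0,0,2.5,0,0,0,0],[0,0,0.5,0,0,0,0],[0,0,0,0,0,0,0]]}}

```text
time: 19.05
ee_pos: [0.4963, 0.1091, 0.0586]
tcp_rot: [[-0.993, -0.122, -0.0], [-0.122, 0.993, -0.0], [0.0, -0.0, -1.0]]
wrist_force: [-0.2, 0.2, 0.7]
finger_gap: 0.0
finger_force: 0.0
```

Call:
{"method": "play_rows", "body": {"steps": [[0,0,0.3,0,0,0,0],[0,0,0,0,0,0,0]]}}

```text
time: 19.25
ee_pos: [0.4966, 0.1091, 0.0586]
tcp_rot: [[-0.993, -0.122, 0.0], [-0.122, 0.993, -0.0], [-0.0, -0.0, -1.0]]
wrist_force: [-0.0, -0.2, 0.8]
finger_gap: 0.0001
finger_force: 0.0
```

Call:
{"method": "play_rows", "body": {"steps": [[0,0,0.2,0,0,0,0],[0,0,0,0,0,0,0]]}}

```text
time: 19.45
ee_pos: [0.4965, 0.1091, 0.0584]
tcp_rot: [[-0.993, -0.122, 0.0], [-0.122, 0.993, -0.0], [-0.0, -0.0, -1.0]]
wrist_force: [0.6, 0.3, 0.3]
finger_gap: -0.0003
finger_force: 0.0
```

Call:
{"method": "play_rows", "body": {"steps": [[0,0,0.2,0,0,0,0],[0,0,0,0,0,0,0]]}}

```text
time: 19.65
ee_pos: [0.4965, 0.1091, 0.0581]
tcp_rot: [[-0.993, -0.122, 0.0], [-0.122, 0.993, -0.0], [0.0, -0.0, -1.0]]
wrist_force: [0.4, 0.2, -0.3]
finger_gap: 0.0003
finger_force: 0.0
```

Call:
{"method": "play_rows", "body": {"steps": [[0,0,0.2,0,0,0,0],[0,0,0,0,0,0,0]]}}

```text
time: 19.85
ee_pos: [0.4966, 0.1091, 0.058]
tcp_rot: [[-0.993, -0.122, 0.0], [-0.122, 0.993, -0.0], [-0.0, -0.0, -1.0]]
wrist_force: [0.1, -0.7, 0.9]
finger_gap: -0.0003
finger_force: 0.6
```

Call:
{"method": "play_rows", "body": {"steps": [[0,0,0.1,0,0,0,0],[0,0,0,0,0,0,0]]}}

```text
time: 20.05
ee_pos: [0.4966, 0.1091, 0.0579]
tcp_rot: [[-0.993, -0.122, 0.0], [-0.122, 0.993, -0.0], [-0.0, -0.0, -1.0]]
wrist_force: [0.3, 0.4, 3.1]
finger_gap: 0.0002
finger_force: 1.2
```

Call:
{"method": "play_rows", "body": {"steps": [[0,0,0.1,0,0,0,0],[-1,0,0,0,0,0,0],[-1,0,0,0,0,0,0]]}}

```text
time: 20.35
ee_pos: [0.4986, 0.1094, 0.0578]
tcp_rot: [[-0.993, -0.122, 0.0], [-0.122, 0.993, -0.0], [-0.0, -0.0, -1.0]]
wrist_force: [-0.2, -0.1, 4.2]
finger_gap: -0.0001
finger_force: 2.1
```

Call:
{"method": "play_rows", "body": {"steps": [[-2,0,0,0,0,0,0]]}}

```text
time: 20.45
ee_pos: [0.5005, 0.1096, 0.0578]
tcp_rot: [[-0.993, -0.122, 0.0], [-0.122, 0.993, -0.0], [-0.0, -0.0, -1.0]]
wrist_force: [-0.3, -0.5, 5.7]
finger_gap: -0.0
finger_force: 2.3
```

Call:
{"method": "play_rows", "body": {"steps": [[-1,0,-0.1,0,0,0,0],[-1,0,0,0,0,0,0]]}}

```text
time: 20.65
ee_pos: [0.5026, 0.1098, 0.0578]
tcp_rot: [[-0.993, -0.122, 0.0], [-0.122, 0.993, -0.0], [-0.0, -0.0, -1.0]]
wrist_force: [-0.1, 0.0, 4.6]
finger_gap: -0.0001
finger_force: 2.3
```

Call:
{"method": "play_rows", "body": {"steps": [[-1,0,0,0,0,0,0],[-1,0,0,0,0,0,0]]}}

```text
time: 20.85
ee_pos: [0.5045, 0.1101, 0.0578]
tcp_rot: [[-0.993, -0.122, -0.0], [-0.122, 0.993, -0.0], [0.0, -0.0, -1.0]]
wrist_force: [-0.2, -0.4, 4.4]
finger_gap: 0.0
finger_force: 2.2
```

Call:
{"method": "play_rows", "body": {"steps": [[-1,0,0,0,0,0,0],[-1,0,0,0,0,0,0]]}}

```text
time: 21.05
ee_pos: [0.5064, 0.1103, 0.0578]
tcp_rot: [[-0.993, -0.122, -0.0], [-0.122, 0.993, -0.0], [0.0, -0.0, -1.0]]
wrist_force: [-0.7, -0.4, 4.2]
finger_gap: -0.0
finger_force: 2.3
```

Call:
{"method": "play_rows", "body": {"steps": [[-1.5,0,0,0,0,0,0],[-1.5,0,0,0,0,0,0]]}}

```text
time: 21.25
ee_pos: [0.5095, 0.1107, 0.0578]
tcp_rot: [[-0.993, -0.122, -0.0], [-0.122, 0.993, -0.0], [0.0, -0.0, -1.0]]
wrist_force: [-0.4, -1.2, 4.7]
finger_gap: 0.0
finger_force: 2.2
```

Call:
{"method": "play_rows", "body": {"steps": [[-1.5,0,0,0,0,0,0],[-1.5,0,0,0,0,0,0]]}}

```text
time: 21.45
ee_pos: [0.5125, 0.111, 0.0578]
tcp_rot: [[-0.993, -0.122, 0.0], [-0.122, 0.993, -0.0], [0.0, -0.0, -1.0]]
wrist_force: [-0.6, -1.1, 4.8]
finger_gap: -0.0001
finger_force: 2.3
```

Call:
{"method": "play_rows", "body": {"steps": [[-1,0,0,0,0,0,0],[-1,0,0,0,0,0,0]]}}

```text
time: 21.65
ee_pos: [0.5144, 0.1113, 0.0578]
tcp_rot: [[-0.993, -0.122, -0.0], [-0.122, 0.993, -0.0], [0.0, -0.0, -1.0]]
wrist_force: [0.0, -0.6, 5.4]
finger_gap: -0.0002
finger_force: 2.4
```

Call:
{"method": "play_rows", "body": {"steps": [[-1,0,0,0,0,0,0],[-1,0,0,0,0,0,0]]}}

```text
time: 21.85
ee_pos: [0.5164, 0.1115, 0.0578]
tcp_rot: [[-0.993, -0.122, 0.0], [-0.122, 0.993, -0.0], [-0.0, -0.0, -1.0]]
wrist_force: [-0.1, -0.4, 4.4]
finger_gap: 0.0003
finger_force: 2.4
```

Call:
{"method": "play_rows", "body": {"steps": [[-1,0,0,0,0,0,0],[-1,0,0,0,0,0,0]]}}

```text
time: 22.05
ee_pos: [0.5183, 0.1118, 0.0578]
tcp_rot: [[-0.993, -0.122, -0.0], [-0.122, 0.993, -0.0], [0.0, -0.0, -1.0]]
wrist_force: [-0.4, -1.4, 4.6]
finger_gap: 0.0004
finger_force: 2.5
```

Call:
{"method": "play_rows", "body": {"steps": [[-1,0,0,0,0,0,0]]}}

```text
time: 22.15
ee_pos: [0.5194, 0.1119, 0.0578]
tcp_rot: [[-0.993, -0.122, 0.0], [-0.122, 0.993, -0.0], [-0.0, -0.0, -1.0]]
wrist_force: [0.1, -1.2, 5.5]
finger_gap: -0.0001
finger_force: 2.6
```

Call:
{"method": "play_rows", "body": {"steps": [[-1,0,0,0,0,0,0]]}}

```text
time: 22.25
ee_pos: [0.5203, 0.112, 0.0578]
tcp_rot: [[-0.993, -0.122, -0.0], [-0.122, 0.993, -0.0], [0.0, -0.0, -1.0]]
wrist_force: [-1.4, -1.0, 5.1]
finger_gap: -0.0001
finger_force: 2.7
```

Call:
{"method": "play_rows", "body": {"steps": [[-0.5,0,0,0,0,0,0]]}}

```text
time: 22.35
ee_pos: [0.5209, 0.1121, 0.0578]
tcp_rot: [[-0.993, -0.122, -0.0], [-0.122, 0.993, -0.0], [0.0, -0.0, -1.0]]
wrist_force: [-0.5, -0.4, 6.3]
finger_gap: 0.0001
finger_force: 2.9
```

Call:
{"method": "play_rows", "body": {"steps": [[0,0,0,0,0,0,0],[0,0,-1,0,0,0,0],[0,0,-6,0,0,0,0],[0,0,-13,0,0,0,0],[0,0,0,0,0,0,0]]}}

```text
time: 22.85
ee_pos: [0.522, 0.1123, 0.0796]
tcp_rot: [[-0.993, -0.122, 0.003], [-0.122, 0.993, 0.0], [-0.003, -0.0, -1.0]]
wrist_force: [0.9, 0.3, -0.4]
finger_gap: 0.0
finger_force: 0.0
```

```bash
python3 - <<'E'
from h import *
im,c=snap("wrist","w6"); s=ctrl.observe(); print(s["ee_pos"],s["wrist_force"])
rods(im,c,box=(195,250,150,360))
E
```

```text
[0.52175344 0.11222228 0.07897894] [-0.09295151 -0.07356474  0.07328921]
[191, 213, 131, 16, 1606] mid [0.5177 0.1123] len 0.0823 yaw 7.04 sag+x mm -2.28 width 0.0104
[150, 223, 24, 14, 291] mid [0.5315 0.0532] len 0.0152 yaw 4.65 sag+x mm 3.12 width 0.0088
[337, 227, 23, 10, 218] mid [0.5186 0.172 ] len 0.0148 yaw 5.16 sag+x mm -12.78 width 0.0068
```

View pics/w6.png

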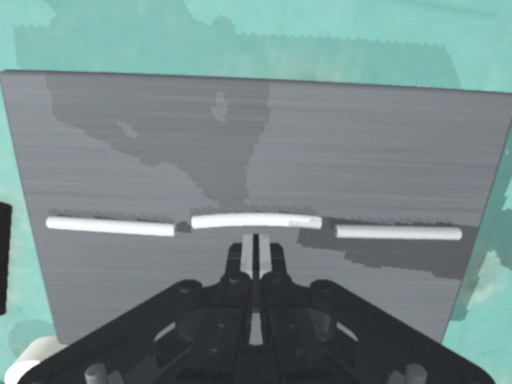

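The wrist view shows the middle rod at (191–322, 220) with the bow now toward the robot, so half a turn is done. Next is the rising half, where I follow the middle up by 2.5 mm.

Call:
{"method": "play_rows", "body": {"steps": [[6,0,0,0,0,0,0],[5.8,0,8,0,0,0,0],[0,0,8,0,0,0,0],[0,0,3.2,0,0,0,0],[0,0,0,0,0,0,0]]}}

```text
time: 23.4
ee_pos: [0.5079, 0.1106, 0.0579]
tcp_rot: [[-0.993, -0.122, -0.002], [-0.122, 0.993, -0.0], [0.002, 0.0, -1.0]]
wrist_force: [-1.0, 0.3, 3.6]
finger_gap: -0.0001
finger_force: 1.8
```

Call:
{"method": "play_rows", "body": {"steps": [[0,0,0.3,0,0,0,0],[0,0,0,0,0,0,0]]}}

```text
time: 23.6
ee_pos: [0.5086, 0.1106, 0.058]
tcp_rot: [[-0.993, -0.122, -0.001], [-0.122, 0.993, -0.0], [0.001, -0.0, -1.0]]
wrist_force: [-2.8, 0.1, 4.6]
finger_gap: -0.0003
finger_force: 2.3
```

Call:
{"method": "play_rows", "body": {"steps": [[0,0,0.2,0,0,0,0],[0,0,0,0,0,0,0]]}}

```text
time: 23.8
ee_pos: [0.5087, 0.1107, 0.058]
tcp_rot: [[-0.993, -0.122, -0.001], [-0.122, 0.993, -0.0], [0.001, -0.0, -1.0]]
wrist_force: [-1.5, 0.6, 5.9]
finger_gap: -0.0001
finger_force: 2.9
```

Call:
{"method": "play_rows", "body": {"steps": [[-0.5,0,-0.15,0,0,0,0],[-0.5,0,-0.15,0,0,0,0]]}}

```text
time: 24.0
ee_pos: [0.5098, 0.1108, 0.0583]
tcp_rot: [[-0.993, -0.122, -0.001], [-0.122, 0.993, -0.0], [0.001, -0.0, -1.0]]
wrist_force: [-1.5, -0.0, 4.8]
finger_gap: 0.0003
finger_force: 2.5
```

Call:
{"method": "play_rows", "body": {"steps": [[-0.5,0,-0.15,0,0,0,0],[-0.5,0,-0.15,0,0,0,0]]}}

```text
time: 24.2
ee_pos: [0.5111, 0.1109, 0.0586]
tcp_rot: [[-0.993, -0.122, -0.0], [-0.122, 0.993, -0.0], [0.0, -0.0, -1.0]]
wrist_force: [-1.4, 0.3, 4.4]
finger_gap: 0.0001
finger_force: 1.9
```

Call:
{"method": "play_rows", "body": {"steps": [[-1,0,-0.27,0,0,0,0],[-1,0,-0.25,0,0,0,0]]}}

```text
time: 24.4
ee_pos: [0.5132, 0.1112, 0.0591]
tcp_rot: [[-0.993, -0.122, 0.0], [-0.122, 0.993, -0.0], [-0.0, -0.0, -1.0]]
wrist_force: [-0.4, 0.9, 1.6]
finger_gap: 0.0002
finger_force: 0.9
```

Call:
{"method": "play_rows", "body": {"steps": [[-1,0,-0.22,0,0,0,0],[-1,0,-0.21,0,0,0,0]]}}

```text
time: 24.6
ee_pos: [0.5152, 0.1114, 0.0595]
tcp_rot: [[-0.993, -0.122, -0.0], [-0.122, 0.993, -0.0], [0.0, -0.0, -1.0]]
wrist_force: [-0.3, 0.2, -0.3]
finger_gap: -0.0004
finger_force: 0.2
```

Call:
{"method": "play_rows", "body": {"steps": [[-1,0,-0.18,0,0,0,0],[-1,0,-0.16,0,0,0,0]]}}

```text
time: 24.8
ee_pos: [0.5171, 0.1116, 0.0599]
tcp_rot: [[-0.993, -0.122, -0.0], [-0.122, 0.993, -0.0], [0.0, -0.0, -1.0]]
wrist_force: [0.7, 0.3, 0.8]
finger_gap: 0.0001
finger_force: 0.0
```

Call:
{"method": "play_rows", "body": {"steps": [[0,0,0.3,0,0,0,0],[0,0,0,0,0,0,0]]}}

```text
time: 25.0
ee_pos: [0.5169, 0.1116, 0.0596]
tcp_rot: [[-0.993, -0.122, -0.0], [-0.122, 0.993, -0.0], [0.0, -0.0, -1.0]]
wrist_force: [0.2, 0.5, -0.4]
finger_gap: 0.0
finger_force: 0.0
```

```bash
python3 - <<'E'
from h import *
im,c=snap("wrist","w7"); s=ctrl.observe(); print(s["ee_pos"],s["wrist_force"],s["finger_force"])
rods(im,c,box=(195,270,180,340),minA=80)
E
```

```text
[0.51689338 0.11158826 0.05959612] [-0.26915531 -0.42778166  0.24042315] 0.0
[184, 236, 60, 17, 725] mid [0.5206 0.0882] len 0.0344 yaw 14.7 sag+x mm 4.81 width 0.0095
[269, 238, 60, 14, 576] mid [0.5152 0.1365] len 0.0346 yaw 0.0 sag+x mm 3.86 width 0.0076
```

Call:
{"method": "play_rows", "body": {"steps": [[0,0,-6,0,0,0,0],[4,0,0,0,0,0,0],[3.5,0,3,0,0,0,0],[0,0,4,0,0,0,0],[0,0,0.3,0,0,0,0]]}}

```text
time: 25.55
ee_pos: [0.5089, 0.1107, 0.058]
tcp_rot: [[-0.993, -0.122, -0.001], [-0.122, 0.993, -0.0], [0.001, -0.0, -1.0]]
wrist_force: [-0.5, 0.3, 3.4]
finger_gap: 0.0
finger_force: 1.4
```

Call:
{"method": "play_rows", "body": {"steps": [[0,0,0.2,0,0,0,0],[0,0,0,0,0,0,0]]}}

```text
time: 25.75
ee_pos: [0.5095, 0.1107, 0.0581]
tcp_rot: [[-0.993, -0.122, -0.0], [-0.122, 0.993, -0.0], [0.0, -0.0, -1.0]]
wrist_force: [-1.3, 0.2, 1.3]
finger_gap: 0.0002
finger_force: 0.7
```

Call:
{"method": "play_rows", "body": {"steps": [[0,0,0.2,0,0,0,0],[0,0,0,0,0,0,0]]}}

```text
time: 25.95
ee_pos: [0.5096, 0.1107, 0.0581]
tcp_rot: [[-0.993, -0.122, 0.0], [-0.122, 0.993, -0.0], [-0.0, -0.0, -1.0]]
wrist_force: [-1.0, -0.6, 3.0]
finger_gap: -0.0001
finger_force: 1.4
```

Call:
{"method": "play_rows", "body": {"steps": [[0,0,0.15,0,0,0,0],[-0.5,0,-0.1,0,0,0,0]]}}

```text
time: 26.15
ee_pos: [0.5099, 0.1108, 0.0581]
tcp_rot: [[-0.993, -0.122, -0.0], [-0.122, 0.993, -0.0], [0.0, -0.0, -1.0]]
wrist_force: [-0.9, 0.8, 3.9]
finger_gap: -0.0
finger_force: 2.3
```

Call:
{"method": "play_rows", "body": {"steps": [[-0.5,0,-0.12,0,0,0,0],[-0.5,0,-0.13,0,0,0,0]]}}

```text
time: 26.35
ee_pos: [0.511, 0.1109, 0.0583]
tcp_rot: [[-0.993, -0.122, -0.0], [-0.122, 0.993, -0.0], [0.0, -0.0, -1.0]]
wrist_force: [-2.3, 1.2, 4.5]
finger_gap: 0.0001
finger_force: 2.4
```

Call:
{"method": "play_rows", "body": {"steps": [[-0.5,0,-0.13,0,0,0,0],[-0.5,0,-0.13,0,0,0,0]]}}

```text
time: 26.55
ee_pos: [0.5121, 0.111, 0.0585]
tcp_rot: [[-0.993, -0.122, 0.0], [-0.122, 0.993, -0.0], [0.0, -0.0, -1.0]]
wrist_force: [-1.1, -0.0, 4.7]
finger_gap: -0.0
finger_force: 2.3
```

Call:
{"method": "play_rows", "body": {"steps": [[-0.5,0,-0.11,0,0,0,0],[-0.5,0,-0.11,0,0,0,0]]}}

```text
time: 26.75
ee_pos: [0.5131, 0.1111, 0.0587]
tcp_rot: [[-0.993, -0.122, -0.0], [-0.122, 0.993, -0.0], [0.0, -0.0, -1.0]]
wrist_force: [-2.3, 0.5, 4.0]
finger_gap: -0.0002
finger_force: 2.2
```

Call:
{"method": "play_rows", "body": {"steps": [[-0.5,0,-0.1,0,0,0,0],[-0.5,0,-0.1,0,0,0,0]]}}

```text
time: 26.95
ee_pos: [0.5141, 0.1112, 0.0589]
tcp_rot: [[-0.993, -0.122, 0.0], [-0.122, 0.993, -0.0], [-0.0, -0.0, -1.0]]
wrist_force: [-1.8, -1.0, 4.7]
finger_gap: -0.0
finger_force: 2.1
```

Call:
{"method": "play_rows", "body": {"steps": [[-0.5,0,-0.09,0,0,0,0],[-0.5,0,-0.09,0,0,0,0]]}}

```text
time: 27.15
ee_pos: [0.5151, 0.1114, 0.059]
tcp_rot: [[-0.993, -0.122, 0.0], [-0.122, 0.993, -0.0], [-0.0, -0.0, -1.0]]
wrist_force: [-0.9, 0.5, 3.7]
finger_gap: -0.0002
finger_force: 2.0
```

Call:
{"method": "play_rows", "body": {"steps": [[-0.5,0,-0.09,0,0,0,0],[-0.5,0,-0.08,0,0,0,0]]}}

```text
time: 27.35
ee_pos: [0.5161, 0.1115, 0.0592]
tcp_rot: [[-0.993, -0.122, 0.0], [-0.122, 0.993, -0.0], [-0.0, -0.0, -1.0]]
wrist_force: [-1.0, 1.0, 2.9]
finger_gap: 0.0003
finger_force: 1.8
```

Call:
{"method": "play_rows", "body": {"steps": [[-0.5,0,-0.08,0,0,0,0],[-0.5,0,-0.08,0,0,0,0]]}}

```text
time: 27.55
ee_pos: [0.5171, 0.1116, 0.0594]
tcp_rot: [[-0.993, -0.122, 0.0], [-0.122, 0.993, -0.0], [-0.0, -0.0, -1.0]]
wrist_force: [0.1, 0.1, 3.4]
finger_gap: 0.0001
finger_force: 1.5
```

Call:
{"method": "play_rows", "body": {"steps": [[-0.5,0,0,0,0,0,0],[-0.5,0,-0.05,0,0,0,0]]}}

```text
time: 27.75
ee_pos: [0.5181, 0.1118, 0.0594]
tcp_rot: [[-0.993, -0.122, 0.0], [-0.122, 0.993, -0.0], [-0.0, -0.0, -1.0]]
wrist_force: [-0.2, 0.4, 2.9]
finger_gap: -0.0001
finger_force: 1.7
```

Call:
{"method": "play_rows", "body": {"steps": [[-0.5,0,-0.06,0,0,0,0],[-0.5,0,-0.06,0,0,0,0]]}}

```text
time: 27.95
ee_pos: [0.5191, 0.1119, 0.0596]
tcp_rot: [[-0.993, -0.122, 0.0], [-0.122, 0.993, -0.0], [-0.0, -0.0, -1.0]]
wrist_force: [-0.0, 0.4, 2.5]
finger_gap: 0.0002
finger_force: 1.5
```

Call:
{"method": "play_rows", "body": {"steps": [[-0.5,0,-0.06,0,0,0,0],[-0.5,0,-0.05,0,0,0,0]]}}

```text
time: 28.15
ee_pos: [0.5201, 0.112, 0.0597]
tcp_rot: [[-0.993, -0.122, 0.0], [-0.122, 0.993, -0.0], [-0.0, -0.0, -1.0]]
wrist_force: [-0.6, 0.4, 2.8]
finger_gap: 0.0
finger_force: 1.3
```

Call:
{"method": "play_rows", "body": {"steps": [[-0.5,0,-0.01,0,0,0,0],[-0.5,0,-0.03,0,0,0,0]]}}

```text
time: 28.35
ee_pos: [0.521, 0.1121, 0.0597]
tcp_rot: [[-0.993, -0.122, 0.0], [-0.122, 0.993, -0.0], [-0.0, -0.0, -1.0]]
wrist_force: [0.6, -0.5, 3.2]
finger_gap: -0.0
finger_force: 1.3
```

Call:
{"method": "play_rows", "body": {"steps": [[-0.5,0,-0.03,0,0,0,0],[-0.5,0,-0.03,0,0,0,0]]}}

```text
time: 28.55
ee_pos: [0.522, 0.1122, 0.0597]
tcp_rot: [[-0.993, -0.122, -0.0], [-0.122, 0.993, -0.0], [0.0, -0.0, -1.0]]
wrist_force: [0.2, -0.1, 3.2]
finger_gap: -0.0001
finger_force: 1.2
```

Call:
{"method": "play_rows", "body": {"steps": [[-0.5,0,-0.02,0,0,0,0],[-0.5,0,-0.02,0,0,0,0]]}}

```text
time: 28.75
ee_pos: [0.523, 0.1124, 0.0598]
tcp_rot: [[-0.993, -0.122, 0.0], [-0.122, 0.993, -0.0], [-0.0, -0.0, -1.0]]
wrist_force: [-0.5, -0.2, 2.6]
finger_gap: -0.0002
finger_force: 1.0
```

Call:
{"method": "play_rows", "body": {"steps": [[-0.5,0,-0.01,0,0,0,0],[-0.5,0,-0.01,0,0,0,0]]}}

```text
time: 28.95
ee_pos: [0.524, 0.1125, 0.0598]
tcp_rot: [[-0.993, -0.122, -0.0], [-0.122, 0.993, -0.0], [0.0, -0.0, -1.0]]
wrist_force: [0.4, 0.8, 0.6]
finger_gap: 0.0
finger_force: 0.8
```

Call:
{"method": "play_rows", "body": {"steps": [[-0.5,0,0.08,0,0,0,0],[-0.5,0,0.05,0,0,0,0]]}}

```text
time: 29.15
ee_pos: [0.525, 0.1126, 0.0597]
tcp_rot: [[-0.993, -0.122, 0.0], [-0.122, 0.993, -0.0], [-0.0, -0.0, -1.0]]
wrist_force: [0.1, -0.7, 2.5]
finger_gap: 0.0002
finger_force: 1.1
```

Call:
{"method": "play_rows", "body": {"steps": [[-0.5,0,0.07,0,0,0,0],[-0.5,0,0.05,0,0,0,0]]}}

```text
time: 29.35
ee_pos: [0.5261, 0.1127, 0.0596]
tcp_rot: [[-0.993, -0.122, 0.0], [-0.122, 0.993, -0.0], [-0.0, -0.0, -1.0]]
wrist_force: [-0.3, 0.1, 2.4]
finger_gap: 0.0004
finger_force: 1.3
```

Call:
{"method": "play_rows", "body": {"steps": [[-0.5,0,0.06,0,0,0,0],[-0.5,0,0.06,0,0,0,0]]}}

```text
time: 29.55
ee_pos: [0.5271, 0.1128, 0.0595]
tcp_rot: [[-0.993, -0.122, 0.0], [-0.122, 0.993, -0.0], [-0.0, -0.0, -1.0]]
wrist_force: [-0.2, -0.2, 3.6]
finger_gap: 0.0001
finger_force: 1.5
```

Call:
{"method": "play_rows", "body": {"steps": [[-0.5,0,0.05,0,0,0,0],[-0.5,0,0.06,0,0,0,0]]}}

```text
time: 29.75
ee_pos: [0.5281, 0.113, 0.0594]
tcp_rot: [[-0.993, -0.122, 0.0], [-0.122, 0.993, -0.0], [-0.0, -0.0, -1.0]]
wrist_force: [-0.1, -0.4, 3.6]
finger_gap: 0.0003
finger_force: 1.6
```

Call:
{"method": "play_rows", "body": {"steps": [[-0.5,0,0.07,0,0,0,0],[-0.5,0,0.08,0,0,0,0]]}}

```text
time: 29.95
ee_pos: [0.5291, 0.1131, 0.0593]
tcp_rot: [[-0.993, -0.122, 0.0], [-0.122, 0.993, -0.0], [-0.0, -0.0, -1.0]]
wrist_force: [0.2, 0.0, 4.0]
finger_gap: -0.0
finger_force: 1.9
```

Call:
{"method": "play_rows", "body": {"steps": [[-0.5,0,0.08,0,0,0,0],[-0.5,0,0.09,0,0,0,0]]}}

```text
time: 30.15
ee_pos: [0.5301, 0.1132, 0.0591]
tcp_rot: [[-0.993, -0.122, 0.0], [-0.122, 0.993, -0.0], [-0.0, -0.0, -1.0]]
wrist_force: [-0.4, -0.5, 4.7]
finger_gap: 0.0003
finger_force: 2.1
```

Call:
{"method": "play_rows", "body": {"steps": [[-0.5,0,0.1,0,0,0,0],[-0.5,0,0.1,0,0,0,0]]}}

```text
time: 30.35
ee_pos: [0.5311, 0.1134, 0.0589]
tcp_rot: [[-0.993, -0.122, 0.0], [-0.122, 0.993, -0.0], [-0.0, -0.0, -1.0]]
wrist_force: [0.4, -0.0, 4.9]
finger_gap: -0.0002
finger_force: 2.4
```

Call:
{"method": "play_rows", "body": {"steps": [[-0.5,0,0.09,0,0,0,0],[-0.5,0,0.1,0,0,0,0]]}}

```text
time: 30.55
ee_pos: [0.5321, 0.1135, 0.0587]
tcp_rot: [[-0.993, -0.122, 0.0], [-0.122, 0.993, -0.0], [-0.0, -0.0, -1.0]]
wrist_force: [1.2, -0.1, 5.6]
finger_gap: -0.0
finger_force: 2.6
```

Call:
{"method": "play_rows", "body": {"steps": [[-0.5,0,0.1,0,0,0,0],[-0.5,0,0.1,0,0,0,0]]}}

```text
time: 30.75
ee_pos: [0.5332, 0.1136, 0.0585]
tcp_rot: [[-0.993, -0.122, 0.0], [-0.122, 0.993, -0.0], [-0.0, -0.0, -1.0]]
wrist_force: [0.7, 0.0, 4.8]
finger_gap: -0.0001
finger_force: 2.5
```

Call:
{"method": "play_rows", "body": {"steps": [[-0.5,0,0.1,0,0,0,0],[-0.5,0,0.1,0,0,0,0]]}}

```text
time: 30.95
ee_pos: [0.5342, 0.1137, 0.0584]
tcp_rot: [[-0.993, -0.122, 0.001], [-0.122, 0.993, -0.0], [-0.001, -0.0, -1.0]]
wrist_force: [-0.1, 0.4, 5.6]
finger_gap: -0.0001
finger_force: 2.5
```

Call:
{"method": "play_rows", "body": {"steps": [[-0.5,0,0.1,0,0,0,0],[-0.5,0,0.1,0,0,0,0]]}}

```text
time: 31.15
ee_pos: [0.5352, 0.1138, 0.0581]
tcp_rot: [[-0.993, -0.122, 0.0], [-0.122, 0.993, -0.0], [-0.0, -0.0, -1.0]]
wrist_force: [0.5, 0.9, 5.1]
finger_gap: -0.0002
finger_force: 2.5
```

Call:
{"method": "play_rows", "body": {"steps": [[-0.5,0,0.1,0,0,0,0],[-0.5,0,0.05,0,0,0,0],[0,0,0,0,0,0,0]]}}

```text
time: 31.45
ee_pos: [0.5362, 0.114, 0.058]
tcp_rot: [[-0.993, -0.122, 0.001], [-0.122, 0.993, -0.0], [-0.0, -0.0, -1.0]]
wrist_force: [0.9, 0.1, 3.8]
finger_gap: -0.0003
finger_force: 2.5
```

Call:
{"method": "play_rows", "body": {"steps": [[0,0,-1,0,0,0,0],[0,0,-6,0,0,0,0],[0,0,-13,0,0,0,0],[0,0,-10,0,0,0,0],[0,0,0,0,0,0,0]]}}

```text
time: 31.95
ee_pos: [0.5372, 0.1141, 0.0898]
tcp_rot: [[-0.993, -0.122, 0.003], [-0.122, 0.993, 0.0], [-0.003, -0.0, -1.0]]
wrist_force: [0.3, 0.1, 0.1]
finger_gap: 0.0002
finger_force: 0.0
```

```bash
python3 - <<'E'
from h import *
im,c=snap("wrist","w8"); s=ctrl.observe(); print(s["ee_pos"],s["wrist_force"])
rods(im,c,box=(160,250,0,511))
E
```

```text
[0.53673086 0.11404778 0.0891487 ] [-1.04743342 -0.53596386 -0.22913916]
[14, 167, 23, 45, 326] mid [ 0.5346 -0.0373] len 0.0305 yaw -82.53 sag+x mm -5.97 width 0.009
[51, 188, 126, 20, 1508] mid [0.5333 0.0198] len 0.083 yaw 3.28 sag+x mm -0.12 width 0.0085
[333, 197, 124, 15, 1481] mid [0.5151 0.2045] len 0.0836 yaw 5.31 sag+x mm -0.05 width 0.0087
[194, 205, 125, 15, 1473] mid [0.532  0.1141] len 0.0822 yaw 6.89 sag+x mm 2.41 width 0.0102
```

View pics/w8.png

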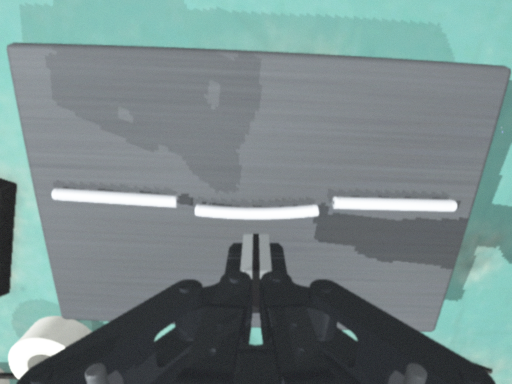

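The wrist view shows the bow pointing away again, with the middle rod at (194–319, 212). The middle rose and sank about 2 mm over the turn, so this is the bent rod. I'll add another half turn for margin.

Call:
{"method": "play_rows", "body": {"steps": [[6,0,8,0,0,0,0],[5,0,10,0,0,0,0],[0,0,8,0,0,0,0],[0,0,3,0,0,0,0],[0,0,0,0,0,0,0]]}}

```text
time: 32.5
ee_pos: [0.5243, 0.1126, 0.0581]
tcp_rot: [[-0.993, -0.122, -0.002], [-0.122, 0.993, -0.0], [0.002, 0.0, -1.0]]
wrist_force: [0.2, 0.0, -0.1]
finger_gap: 0.0
finger_force: 0.1
```

Call:
{"method": "play_rows", "body": {"steps": [[0,0,0.3,0,0,0,0],[0,0,0,0,0,0,0]]}}

```text
time: 32.7
ee_pos: [0.525, 0.1126, 0.0583]
tcp_rot: [[-0.993, -0.122, -0.0], [-0.122, 0.993, -0.0], [0.0, -0.0, -1.0]]
wrist_force: [-0.1, 0.1, -1.1]
finger_gap: 0.0003
finger_force: 0.0
```

Call:
{"method": "play_rows", "body": {"steps": [[0,0,0.2,0,0,0,0],[0,0,0,0,0,0,0]]}}

```text
time: 32.9
ee_pos: [0.525, 0.1126, 0.0583]
tcp_rot: [[-0.993, -0.122, 0.0], [-0.122, 0.993, -0.0], [0.0, -0.0, -1.0]]
wrist_force: [0.8, -0.4, -0.3]
finger_gap: -0.0001
finger_force: 0.0
```

Call:
{"method": "play_rows", "body": {"steps": [[0,0,0.2,0,0,0,0],[0,0,0.2,0,0,0,0],[0,0,0,0,0,0,0]]}}

```text
time: 33.2
ee_pos: [0.525, 0.1126, 0.0581]
tcp_rot: [[-0.993, -0.122, 0.0], [-0.122, 0.993, -0.0], [-0.0, -0.0, -1.0]]
wrist_force: [0.4, -0.3, -0.3]
finger_gap: 0.0002
finger_force: 0.2
```

Call:
{"method": "play_rows", "body": {"steps": [[0,0,0.1,0,0,0,0],[0,0,0,0,0,0,0]]}}

```text
time: 33.4
ee_pos: [0.5251, 0.1126, 0.058]
tcp_rot: [[-0.993, -0.122, 0.0], [-0.122, 0.993, -0.0], [-0.0, -0.0, -1.0]]
wrist_force: [-0.6, -0.3, 2.1]
finger_gap: -0.0002
finger_force: 0.7
```

Call:
{"method": "play_rows", "body": {"steps": [[0,0,0.15,0,0,0,0],[-1,0,0,0,0,0,0],[-1.5,0,0,0,0,0,0],[-1.5,0,0,0,0,0,0]]}}

```text
time: 33.8
ee_pos: [0.5292, 0.1131, 0.0579]
tcp_rot: [[-0.993, -0.122, 0.0], [-0.122, 0.993, -0.0], [-0.0, -0.0, -1.0]]
wrist_force: [-0.5, -0.6, 3.2]
finger_gap: 0.0002
finger_force: 1.8
```

Call:
{"method": "play_rows", "body": {"steps": [[-1.5,0,0,0,0,0,0],[-1.5,0,0,0,0,0,0]]}}

```text
time: 34.0
ee_pos: [0.5322, 0.1135, 0.0578]
tcp_rot: [[-0.993, -0.122, 0.0], [-0.122, 0.993, -0.0], [-0.0, -0.0, -1.0]]
wrist_force: [-1.1, -0.7, 4.8]
finger_gap: -0.0001
finger_force: 2.1
```

Call:
{"method": "play_rows", "body": {"steps": [[-1.5,0,0,0,0,0,0],[-1.5,0,0,0,0,0,0]]}}

```text
time: 34.2
ee_pos: [0.5351, 0.1138, 0.0578]
tcp_rot: [[-0.993, -0.122, 0.0], [-0.122, 0.993, -0.0], [-0.0, -0.0, -1.0]]
wrist_force: [-0.9, -0.0, 5.0]
finger_gap: -0.0002
finger_force: 2.4
```

Call:
{"method": "play_rows", "body": {"steps": [[-1.5,0,0,0,0,0,0],[-1.5,0,0,0,0,0,0],[-1.5,0,0,0,0,0,0]]}}

```text
time: 34.5
ee_pos: [0.5395, 0.1144, 0.0578]
tcp_rot: [[-0.993, -0.122, 0.0], [-0.122, 0.993, -0.0], [-0.0, -0.0, -1.0]]
wrist_force: [0.1, -0.9, 5.8]
finger_gap: -0.0001
finger_force: 2.5
```

Call:
{"method": "play_rows", "body": {"steps": [[-1.5,0,-0.05,0,0,0,0],[-1.5,0,0,0,0,0,0]]}}

```text
time: 34.7
ee_pos: [0.5424, 0.1147, 0.0578]
tcp_rot: [[-0.993, -0.122, 0.0], [-0.122, 0.993, -0.0], [-0.0, -0.0, -1.0]]
wrist_force: [-0.9, -1.1, 5.0]
finger_gap: 0.0002
finger_force: 2.5
```

Call:
{"method": "play_rows", "body": {"steps": [[-1.5,0,0,0,0,0,0],[-1.5,0,0,0,0,0,0]]}}

```text
time: 34.9
ee_pos: [0.5454, 0.1151, 0.0578]
tcp_rot: [[-0.993, -0.122, 0.0], [-0.122, 0.993, -0.0], [-0.0, -0.0, -1.0]]
wrist_force: [0.1, -1.0, 4.9]
finger_gap: 0.0002
finger_force: 2.5
```

Call:
{"method": "play_rows", "body": {"steps": [[-1.5,0,0,0,0,0,0],[-1.5,0,0,0,0,0,0]]}}

```text
time: 35.1
ee_pos: [0.5484, 0.1154, 0.0578]
tcp_rot: [[-0.993, -0.122, -0.0], [-0.122, 0.993, -0.0], [0.0, -0.0, -1.0]]
wrist_force: [-0.3, 0.3, 6.6]
finger_gap: -0.0
finger_force: 2.7
```

Call:
{"method": "play_rows", "body": {"steps": [[-1,0,0,0,0,0,0],[0,0,-0.2,0,0,0,0]]}}

```text
time: 35.3
ee_pos: [0.5495, 0.1156, 0.058]
tcp_rot: [[-0.993, -0.122, 0.0], [-0.122, 0.993, -0.0], [-0.0, -0.0, -1.0]]
wrist_force: [0.4, -0.7, 3.2]
finger_gap: 0.0001
finger_force: 1.4
```

Call:
{"method": "play_rows", "body": {"steps": [[0,0,-1,0,0,0,0],[0,0,-6,0,0,0,0],[0,0,-20,0,0,0,30],[0,0,-30,0,0,0,30],[0,0,0,0,0,0,30]]}}

```text
time: 35.8
ee_pos: [0.5518, 0.116, 0.1184]
tcp_rot: [[-0.993, -0.122, 0.006], [-0.122, 0.993, 0.001], [-0.006, -0.0, -1.0]]
wrist_force: [0.5, 0.3, -0.6]
finger_gap: 0.03
finger_force: 0.0
```

```bash
python3 - <<'E'
from h import *
im,c=snap("wrist","w9"); s=ctrl.observe(); print(s["ee_pos"],s["q"],s["finger_gap"])
rods(im,c,box=(130,240,0,511))
E
```

```text
[0.55078645 0.11578796 0.11689952] [ 8.45049275e-02  4.32550643e-01  1.71906475e+00 -4.50882197e-05
  9.85957958e-01 -1.60847619e+00] 0.029912434775397977
[38, 144, 19, 39, 246] mid [ 0.5393 -0.0405] len 0.0288 yaw -81.61 sag+x mm -2.98 width 0.0114
[72, 156, 113, 18, 1214] mid [0.533 0.02 ] len 0.0823 yaw 3.25 sag+x mm -0.08 width 0.0083
[325, 164, 112, 14, 1203] mid [0.5148 0.2044] len 0.0833 yaw 5.35 sag+x mm -0.0 width 0.0083
[202, 190, 109, 14, 1148] mid [0.5457 0.1159] len 0.0817 yaw 6.69 sag+x mm -2.42 width 0.0103
```

The bent rod has now had 1.5 turns and lies at (0.545, 0.116). I'll turn the gripper 90° and position over it for the grasp.

Call:
{"method": "play_rows", "body": {"steps": [[5.7,0.7,0,0,0,0,30],[0,0,0,0,0,0.14,30],[0,0,0,0,0,0.14,30],[0,0,0,0,0,0.14,30],[0,0,0,0,0,0.14,30]]}}

```text
time: 36.35
ee_pos: [0.5417, 0.1155, 0.1136]
tcp_rot: [[-0.903, 0.429, -0.003], [0.429, 0.903, -0.0], [0.003, -0.002, -1.0]]
wrist_force: [-0.2, 0.2, 0.3]
finger_gap: 0.03
finger_force: 0.0
```

Call:
{"method": "play_rows", "body": {"steps": [[0,0,0,0,0,0.14,30],[0,0,0,0,0,0.14,30],[0,0,0,0,0,0.14,30],[0,0,0,0,0,0.14,30],[0,0,0,0,0,0.14,30]]}}

```text
time: 36.85
ee_pos: [0.5417, 0.1155, 0.1135]
tcp_rot: [[-0.414, 0.91, -0.003], [0.91, 0.414, -0.0], [0.001, -0.003, -1.0]]
wrist_force: [-0.5, 0.2, 0.9]
finger_gap: 0.0303
finger_force: 0.0
```

Call:
{"method": "play_rows", "body": {"steps": [[0,0,0,0,0,0.14,30],[0,0,0,0,0,0.03,30],[0,0,20,0,0,0,30],[0,0,0,0,0,0,30],[0,0,0,0,0,0,30]]}}

```text
time: 37.35
ee_pos: [0.5419, 0.1155, 0.0939]
tcp_rot: [[-0.26, 0.966, -0.003], [0.966, 0.26, -0.0], [0.001, -0.003, -1.0]]
wrist_force: [0.3, -0.0, -0.4]
finger_gap: 0.0301
finger_force: 0.0
```

```bash
python3 - <<'E'
from h import *
im,c=snap("wrist","w10"); s=ctrl.observe(); print(s["ee_pos"],s["tcp_rot"],s["q"],s["finger_gap"])
cv2.imwrite("pics/w10b.png",im)
E
```

```text
[0.54268432 0.11555473 0.09456764] [[-2.60119848e-01  9.65574648e-01 -1.80635178e-03]
 [ 9.65576311e-01  2.60119832e-01 -2.48155591e-04]
 [ 2.30255174e-04 -1.80872068e-03 -9.99998338e-01]] [ 8.53626345e-02  4.56061871e-01  1.75095296e+00 -1.15769699e-04
  9.36398758e-01 -1.77715202e-01] 0.029672952591734962
```

View pics/w10.png

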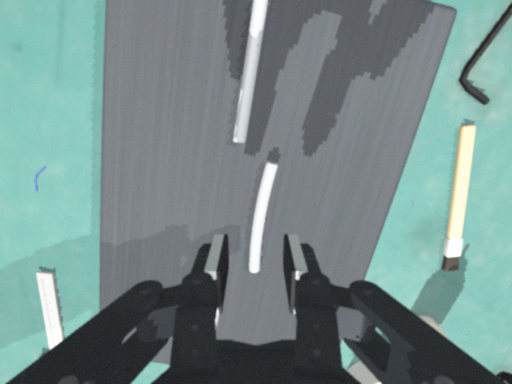

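The wrist view shows the rod at (255–275, 163–270) between the open fingers, but the turn is about 8° short. I'll correct that and descend.

Call:
{"method": "play_rows", "body": {"steps": [[0,0,0,0,0,0.073,30],[0,0,0,0,0,0.072,30],[0,2.3,15,0,0,0,30],[0,0,15,0,0,0,30],[0,0,8,0,0,0,30]]}}

```text
time: 37.9
ee_pos: [0.5455, 0.1159, 0.0566]
tcp_rot: [[-0.118, 0.993, -0.001], [0.993, 0.118, -0.0], [-0.0, -0.001, -1.0]]
wrist_force: [0.1, -0.2, -0.1]
finger_gap: 0.0298
finger_force: 0.0
```

Call:
{"method": "play_rows", "body": {"steps": [[0,0,2,0,0,0,30],[0,0,0,0,0,0,30],[0,0,0,0,0,0,30]]}}

```text
time: 38.2
ee_pos: [0.5462, 0.1159, 0.0556]
tcp_rot: [[-0.118, 0.993, 0.001], [0.993, 0.118, -0.0], [-0.0, 0.001, -1.0]]
wrist_force: [-0.3, 0.3, 0.8]
finger_gap: 0.0298
finger_force: 0.0
```

Call:
{"method": "play_rows", "body": {"steps": [[0,-1,2.5,0,0,0,30],[0,0,1,0,0,0,30],[0,0,0,0,0,0,30]]}}

```text
time: 38.5
ee_pos: [0.5447, 0.1157, 0.0515]
tcp_rot: [[-0.118, 0.993, -0.0], [0.993, 0.118, -0.0], [-0.0, -0.0, -1.0]]
wrist_force: [-0.4, -0.1, -1.0]
finger_gap: 0.0302
finger_force: 0.0
```

Call:
{"method": "play_rows", "body": {"steps": [[0,0,0,0,0,0,14],[0,0,0,0,0,0,14],[0,0,0,0,0,0,14]]}}

```text
time: 38.8
ee_pos: [0.5449, 0.1157, 0.0515]
tcp_rot: [[-0.118, 0.993, 0.0], [0.993, 0.118, -0.0], [-0.0, 0.0, -1.0]]
wrist_force: [-0.3, 0.0, -0.0]
finger_gap: 0.0139
finger_force: 0.0
```

Call:
{"method": "play_rows", "body": {"steps": [[0,0,0,0,0,0,0],[0,0,0,0,0,0,0],[0,0,0,0,0,0,0],[0,0,0,0,0,0,0]], "force": 40}}

```text
time: 39.2
ee_pos: [0.5448, 0.1157, 0.0516]
tcp_rot: [[-0.118, 0.993, 0.0], [0.993, 0.118, -0.0], [-0.0, 0.0, -1.0]]
wrist_force: [-0.5, -0.7, 2.7]
finger_gap: 0.0057
finger_force: 39.2
```

Call:
{"method": "play_rows", "body": {"steps": [[0,0,-1,0,0,0,0],[0,0,-1,0,0,0,0],[0,0,-2,0,0,0,0],[0,0,-2,0,0,0,0],[0,0,0,0,0,0,0]]}}

```text
time: 39.7
ee_pos: [0.545, 0.1158, 0.0578]
tcp_rot: [[-0.118, 0.993, 0.001], [0.993, 0.118, -0.0], [-0.0, 0.001, -1.0]]
wrist_force: [-0.7, -0.4, -0.7]
finger_gap: 0.0061
finger_force: 39.0
```

```bash
python3 - <<'E'
from h import *
im,c=snap("wrist","w11"); s=ctrl.observe(); print(s["ee_pos"],s["wrist_force"],s["finger_gap"],s["finger_force"])
im,c=snap("side","side2")
cv2.imwrite("pics/m.png",np.hstack([cv2.imread("pics/w11.png")[130:330,130:400],cv2.resize(im[130:210,180:290],(275,200),interpolation=cv2.INTER_CUBIC)]))
E
```

```text
[0.5449886  0.11576527 0.05769284] [0.06396367 0.38209449 0.07561363] 0.005887189263176986 39.04561445116997
```

View pics/m.png

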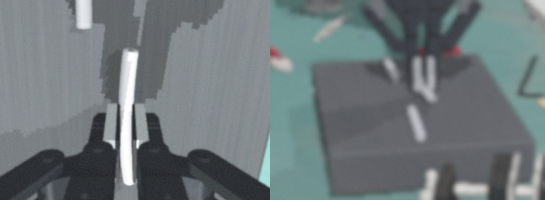

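The rod is held and clear of the plate. The wrist crop shows it between the pads, and the side crop shows it lifted. I'll raise it and carry it to the bin.

Call:
{"method": "play_rows", "body": {"steps": [[0,0,-8,0,0,0,0],[0,0,-20,0,0,0,0],[0,0,-35,0,0,0,0],[0,0,-35,0,0,0,0],[0,0,-20,0,0,0,0]]}}

```text
time: 40.3
ee_pos: [0.5461, 0.1159, 0.1788]
tcp_rot: [[-0.118, 0.993, 0.004], [0.993, 0.118, 0.0], [-0.0, 0.004, -1.0]]
wrist_force: [0.5, -0.0, -0.5]
finger_gap: 0.0058
finger_force: 39.1
```

Call:
{"method": "play_rows", "body": {"steps": [[-15,-4,0,0,0,0,0],[-30,-9,0,0,0,0,0],[-36,-11,0,0,0,0,0],[-36,-11,0,0,0,0,0],[-36,-11,0,0,0,0,0]]}}

```text
time: 40.8
ee_pos: [0.5155, -0.0434, 0.1746]
tcp_rot: [[-0.118, 0.993, -0.002], [0.993, 0.118, -0.0], [0.0, -0.002, -1.0]]
wrist_force: [0.3, 0.2, -0.5]
finger_gap: 0.0057
finger_force: 39.1
```

Call:
{"method": "play_rows", "body": {"steps": [[-36,-11,0,0,0,0,0],[-36,-11,0,0,0,0,0],[-36,-11,0,0,0,0,0],[-36,-11,0,0,0,0,0],[-36,-11,0,0,0,0,0]]}}

```text
time: 41.3
ee_pos: [0.4818, -0.2285, 0.1745]
tcp_rot: [[-0.117, 0.993, -0.002], [0.993, 0.117, 0.001], [0.001, -0.002, -1.0]]
wrist_force: [0.1, 1.1, -0.5]
finger_gap: 0.006
finger_force: 39.1
```

Call:
{"method": "play_rows", "body": {"steps": [[-36,-11,0,0,0,0,0],[-30,-9,0,0,0,0,0],[-22,-6,0,0,0,0,0],[-10,-3,0,0,0,0,0],[0,0,0,0,0,0,0]]}}

```text
time: 41.8
ee_pos: [0.4654, -0.3285, 0.1747]
tcp_rot: [[-0.116, 0.993, -0.001], [0.993, 0.116, 0.001], [0.001, -0.001, -1.0]]
wrist_force: [-0.1, 0.1, -0.2]
finger_gap: 0.0061
finger_force: 39.1
```

Call:
{"method": "play_rows", "body": {"steps": [[0,0,0,0,0,0.14,0],[0,0,0,0,0,0.14,0],[0,0,0,0,0,0.14,0],[0,0,0,0,0,0.14,0],[0,0,0,0,0,0.14,0]]}}

```text
time: 42.3
ee_pos: [0.4662, -0.3255, 0.1751]
tcp_rot: [[0.553, 0.833, -0.001], [0.833, -0.553, 0.001], [0.001, -0.002, -1.0]]
wrist_force: [0.5, -0.4, -0.1]
finger_gap: 0.0059
finger_force: 39.1
```

Call:
{"method": "play_rows", "body": {"steps": [[0,0,0,0,0,0.14,0],[0,0,0,0,0,0.14,0],[0,0,0,0,0,0.14,0],[0,0,0,0,0,0.14,0],[0,0,0,0,0,0.14,0]]}}

```text
time: 42.8
ee_pos: [0.4662, -0.3256, 0.1751]
tcp_rot: [[0.96, 0.281, -0.001], [0.281, -0.96, 0.001], [-0.001, -0.002, -1.0]]
wrist_force: [0.9, 0.4, -0.2]
finger_gap: 0.006
finger_force: 39.1
```

Call:
{"method": "play_rows", "body": {"steps": [[0,0,0,0,0,0.14,0],[0,0,0,0,0,0,0],[0,0,0,0,0,0,0]]}}

```text
time: 43.1
ee_pos: [0.4663, -0.3263, 0.1753]
tcp_rot: [[0.988, 0.153, -0.001], [0.153, -0.988, 0.001], [-0.0, -0.001, -1.0]]
wrist_force: [0.4, -1.3, -0.6]
finger_gap: 0.0058
finger_force: 39.1
```

```bash
python3 - <<'E'
from h import *
s=ctrl.observe(); im,c=snap("wrist","w12"); print(s["ee_pos"])
rods(im,c,z=s["ee_pos"][2]+.0025,thr=170,box=(60,300,150,360),minA=60)
hsv=cv2.cvtColor(im,cv2.COLOR_BGR2HSV)
m=((((hsv[...,0]<8)|(hsv[...,0]>172))&(hsv[...,1]>130))*255).astype(np.uint8)
n,l,st,_=cv2.connectedComponentsWithStats(m); k=1+np.argmax(st[1:,4]); print(st[k])
ys,xs=np.where(l==k); h=cv2.convexHull(np.c_[xs,ys].astype(np.int32)); a=cv2.approxPolyDP(h,8,True).reshape(-1,2)
print(np.c_[a,ray(c,a,.05)[:,:2],ray(c,a,.0)[:,:2]].round(3))
E
```

```text
[ 0.46629954 -0.32632664  0.17530486]
[252, 182, 16, 60, 648] mid [ 0.4884 -0.3243] len 0.0337 yaw -86.18 sag+x mm -0.45 width 0.0065
[254, 270, 8, 30, 210] mid [ 0.444  -0.3308] len 0.0198 yaw -79.79 sag+x mm -4.87 width 0.0041
[  208   108   113   130 12008]
[[ 3.19e+02  1.18e+02  5.33e-01 -3.73e-01  5.31e-01 -3.84e-01]
 [ 3.04e+02  2.37e+02  4.15e-01 -3.84e-01  3.90e-01 -3.97e-01]
 [ 2.08e+02  2.31e+02  4.06e-01 -2.86e-01  3.80e-01 -2.81e-01]
 [ 2.10e+02  1.11e+02  5.24e-01 -2.76e-01  5.20e-01 -2.69e-01]]
```

Call:
{"method": "play_rows", "body": {"steps": [[2.4,4.4,0,0,0,0.065,0],[0,0,30,0,0,0,0],[0,0,40,0,0,0,0],[0,0,30,0,0,0,0],[0,0,10,0,0,0,0]]}}

```text
time: 43.65
ee_pos: [0.4676, -0.3296, 0.0626]
tcp_rot: [[0.996, 0.086, -0.004], [0.086, -0.996, 0.004], [-0.004, -0.004, -1.0]]
wrist_force: [-0.1, 0.4, -0.9]
finger_gap: 0.006
finger_force: 39.1
```

Call:
{"method": "play_rows", "body": {"steps": [[0,0,20,0,0,0,0],[0,0,20,0,0,0,0],[0,0,10,0,0,0,0],[0,0,3,0,0,0,0],[0,0,0,0,0,0,0]]}}

```text
time: 44.15
ee_pos: [0.4698, -0.3317, 0.0129]
tcp_rot: [[0.996, 0.084, 0.0], [0.084, -0.996, -0.0], [0.0, 0.0, -1.0]]
wrist_force: [-0.8, -0.8, -0.3]
finger_gap: 0.0059
finger_force: 39.1
```

Call:
{"method": "play_rows", "body": {"steps": [[0,0,0,0,0,0,20],[0,0,0,0,0,0,20],[0,0,0,0,0,0,20],[0,0,0,0,0,0,20],[0,0,0,0,0,0,20]]}}

```text
time: 44.65
ee_pos: [0.4696, -0.3317, 0.0128]
tcp_rot: [[0.996, 0.084, 0.0], [0.084, -0.996, -0.0], [0.0, 0.0, -1.0]]
wrist_force: [0.1, 0.7, -0.1]
finger_gap: 0.0198
finger_force: 0.0
```

Call:
{"method": "play_rows", "body": {"steps": [[0,0,-10,0,0,0,20],[0,0,-30,0,0,0,20],[0,0,-40,0,0,0,20],[0,0,-40,0,0,0,20],[0,0,-40,0,0,0,20]]}}

```text
time: 45.15
ee_pos: [0.4692, -0.3313, 0.1747]
tcp_rot: [[0.996, 0.084, 0.0], [0.084, -0.996, -0.0], [0.0, 0.0, -1.0]]
wrist_force: [0.1, -0.4, -0.7]
finger_gap: 0.0198
finger_force: 0.0
```

Call:
{"method": "play_rows", "body": {"steps": [[0,0,0,0,0,0,20],[0,0,0,0,0,0,20],[0,0,0,0,0,0,20]]}}

```text
time: 45.45
ee_pos: [0.4686, -0.3308, 0.1717]
tcp_rot: [[0.996, 0.084, -0.001], [0.084, -0.996, 0.001], [-0.001, -0.001, -1.0]]
wrist_force: [0.3, 1.1, -1.1]
finger_gap: 0.0203
finger_force: 0.0
```

```bash
python3 - <<'E'
from h import *
s=ctrl.observe(); im,c=snap("wrist","w13"); print(s["time"],s["ee_pos"],s["wrist_force"])
rods(im,c,z=.006,thr=150,box=(60,330,150,360),minA=40)
im,c=snap("top","top2"); rods(im,c,thr=110,box=(180,240,112,242),minA=60)
a=cv2.imread("pics/top0.png"); d=(cv2.absdiff(a,im).max(2)>60).astype(np.uint8)
n,l,st,_=cv2.connectedComponentsWithStats(d); print([x.tolist() for x in st[1:] if x[4]>25])
E
```

```text
45.45 [ 0.4686401  -0.33080247  0.17171358] [ 0.29657481  1.07494762 -1.05110353]
[254, 140, 7, 65, 295] mid [ 0.4651 -0.3322] len 0.0723 yaw -84.19 sag+x mm -2.63 width 0.007
[318, 274, 42, 9, 120] mid [ 0.3389 -0.4448] len 0.0511 yaw 13.47 sag+x mm 0.31 width 0.0045
[230, 305, 54, 25, 848] mid [ 0.2721 -0.3505] len 0.0734 yaw -8.44 sag+x mm 1.26 width 0.0409
[199, 199, 37, 7, 160] mid [0.532  0.0197] len 0.0793 yaw 3.34 sag+x mm -0.37 width 0.0095
[117, 207, 37, 7, 123] mid [0.5145 0.1997] len 0.0802 yaw 5.96 sag+x mm -0.08 width 0.0075
[[381, 145, 131, 239, 20304], [199, 200, 36, 5, 101], [125, 208, 28, 4, 38], [158, 212, 37, 9, 139], [199, 213, 38, 6, 144], [368, 212, 7, 34, 102], [117, 221, 37, 7, 121], [379, 221, 13, 16, 144]]
```

```bash
python3 -c "
from rig import job; print(job.finish_job())"
```

```text
the job is handed in; nothing more can be done
None
```

Each rod was rolled at least one full turn under about 5 N; the middle rod wobbled and is in the red bin, the two straight rods are on the plate where they were rolled to, nothing else was disturbed, and the job was handed in at about 45 s.

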